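Swap the cutter batteries in the charging dock

TASK

Swap the battery packs in the charging dock on the cutting table: raise the keeper bar, slide out every charged pack (green grip) and lay it flat in the blue tray, and slide every spent pack (orange grip) flat under the green hood into a bay of its own until it is fully home. Then push the keeper bar all the way down to lock them in and, after that, press the blue start button fully down. Leave the other things on the table where they are.

Things in the scene. Friction and masses are not known exactly. Their poses are not given: they have to be found in the camera images.
- dock: Charging dock, fixed. Origin: on the bench below the middle bay; x = direction in which packs slide in (away from the robot), z up. Black base plate 12 mm thick, x -80..70, y -190..190 mm; packs rest on it in three bays open to -x, 64 mm wide between yellow guides 9 mm high with pointed ends, from x = -30 mm. Keeper bar crosses at x -6.5..5.5 mm; posts 32 mm high at y -143, 143 mm.
- hood_edge (a point): Middle of the front lower edge of the green hood over the bays. The hood covers dock x 10..65 mm; its underside is 22 mm and its top 28 mm above the base plate; beneath it a solid stop faces the packs at dock x = 53 mm.
- keeper (a joint): Height of the steel keeper bar with red ends above its locked position, m. 0 = down: underside 10 mm over the base plate, close over the packs' tails and 4 mm behind their thick bodies, so they are locked in. 0.018 = up: a pack slides under it. Moves straight up and down, stays where left (friction 5 N, weight balanced), starts down. A pack not home blocks it.
- start_top (a point): Centre of the top of the blue round start button (24 mm across) on the dock's hood; pressed straight down 6 mm against a spring, about 5 N, and springs back.
- start (a joint): Travel of the start button, m: 0 = up, 0.006 = fully pressed.
- tray: Blue tray, fixed, 165 mm (x) by 175 mm (y) outside, walls 5 mm thick and 12 mm high, floor 5 mm thick. Origin: centre of its underside, z up. Two packs fit in it side by side, lying along its x, at y = -40 and 40 mm.
- keeper_grip_r (a point): Red grip block at the bar's dock -y end: 14 mm in dock x, 28 mm in dock y, 32 mm high, on top of the 12 mm thick bar. The point lies on the block's upright middle axis, exactly at its top, and moves with the bar; its axes are the dock's.
- keeper_grip_l (a point): Red grip block at the bar's dock +y end: 14 mm in dock x, 28 mm in dock y, 32 mm high, on top of the 12 mm thick bar. The point lies on the block's upright middle axis, exactly at its top, and moves with the bar; its axes are the dock's.
- bay0 (a point): Where a pack's origin lies when the pack is fully home in the right-hand (dock -y) bay: on the base plate, x along the slide-in direction (within 0.5 mm of touching the stop), axes as the dock's.
- bay1 (a point): Where a pack's origin lies when the pack is fully home in the middle bay: on the base plate, x along the slide-in direction (within 0.5 mm of touching the stop), axes as the dock's.
- bay2 (a point): Where a pack's origin lies when the pack is fully home in the left-hand (dock +y) bay: on the base plate, x along the slide-in direction (within 0.5 mm of touching the stop), axes as the dock's.
- spent0: Battery pack 105 x 60 mm, 0.2-0.3 kg. Origin: centre of underside; x to the end that enters the dock first, z up. Black body 18 mm thick at x 9.5..52.5 mm; the rest is a grey tail 8 mm thick with an upright grip, 22 (x) by 16 (y) mm, centred at x -41.5, y 0, z 8..46 mm. Orange grip: spent. Starts on the bench; two or three are there.
- spent1: Battery pack 105 x 60 mm, 0.2-0.3 kg. Origin: centre of underside; x to the end that enters the dock first, z up. Black body 18 mm thick at x 9.5..52.5 mm; the rest is a grey tail 8 mm thick with an upright grip, 22 (x) by 16 (y) mm, centred at x -41.5, y 0, z 8..46 mm. Orange grip: spent. Starts on the bench; two or three are there.
- spent2: Battery pack 105 x 60 mm, 0.2-0.3 kg. Origin: centre of underside; x to the end that enters the dock first, z up. Black body 18 mm thick at x 9.5..52.5 mm; the rest is a grey tail 8 mm thick with an upright grip, 22 (x) by 16 (y) mm, centred at x -41.5, y 0, z 8..46 mm. Orange grip: spent. Starts on the bench; two or three are there.
- charged0: Battery pack 105 x 60 mm, 0.2-0.3 kg. Origin: centre of underside; x to the end that enters the dock first, z up. Black body 18 mm thick at x 9.5..52.5 mm; the rest is a grey tail 8 mm thick with an upright grip, 22 (x) by 16 (y) mm, centred at x -41.5, y 0, z 8..46 mm. Green grip: charged. Starts in bay 0 or is absent; one or two are there.
- charged1: Battery pack 105 x 60 mm, 0.2-0.3 kg. Origin: centre of underside; x to the end that enters the dock first, z up. Black body 18 mm thick at x 9.5..52.5 mm; the rest is a grey tail 8 mm thick with an upright grip, 22 (x) by 16 (y) mm, centred at x -41.5, y 0, z 8..46 mm. Green grip: charged. Starts in bay 1 or is absent; one or two are there.
- charged2: Battery pack 105 x 60 mm, 0.2-0.3 kg. Origin: centre of underside; x to the end that enters the dock first, z up. Black body 18 mm thick at x 9.5..52.5 mm; the rest is a grey tail 8 mm thick with an upright grip, 22 (x) by 16 (y) mm, centred at x -41.5, y 0, z 8..46 mm. Green grip: charged. Starts in bay 2 or is absent; one or two are there.
- spool: Red thread spool, 36 mm across, 42 mm high. Bystander. Origin: underside.
- chalk: Blue block of tailor's chalk, 50 x 35 x 12 mm. Bystander. Origin: underside.
- tape: Round yellow tape measure lying flat, 64 mm across, 28 mm high; leave it alone too. Bystander. Origin: underside.
- rivets: Jar of rivets, 60 mm across, 75 mm high. Bystander. Origin: underside.
- screwdriver: Screwdriver. Bystander. Origin: underside.
- adhesive: Upright bottle, 52 mm across, 140 mm high. Bystander. Origin: underside.
- cutter: Cordless cutter with a green body lying on its side, about 220 mm long. Bystander. Origin: underside.
Things that resemble listed ones, but are neither listed nor needed, are in the scene too. What is shaped like the spent2 but purple is not meant.

How it is judged (in metres and radians):
On the way, in this order (a step that is already met when the one before it is completed fails the run):
1. the keeper bar is raised (value of joint keeper above 0.011 m), for 0.2 s.
2. every charged pack lies flat in the tray and every spent pack is home in a bay (((x of spent0 in the frame of bay0 between -0.0055 and 0.004 m and y of spent0 in the frame of bay0 between -0.005 and 0.005 m and z of spent0 in the frame of bay0 between -0.004 and 0.005 m and angle between the x axis of spent0 and the x axis of dock, either way round below 0.09 rad and angle between spent0's own z axis and vertical below 0.09 rad) or (x of spent0 in the frame of bay1 between -0.0055 and 0.004 m and y of spent0 in the frame of bay1 between -0.005 and 0.005 m and z of spent0 in the frame of bay1 between -0.004 and 0.005 m and angle between the x axis of spent0 and the x axis of dock, either way round below 0.09 rad and angle between spent0's own z axis and vertical below 0.09 rad) or (x of spent0 in the frame of bay2 between -0.0055 and 0.004 m and y of spent0 in the frame of bay2 between -0.005 and 0.005 m and z of spent0 in the frame of bay2 between -0.004 and 0.005 m and angle between the x axis of spent0 and the x axis of dock, either way round below 0.09 rad and angle between spent0's own z axis and vertical below 0.09 rad)) and ((x of spent1 in the frame of bay0 between -0.0055 and 0.004 m and y of spent1 in the frame of bay0 between -0.005 and 0.005 m and z of spent1 in the frame of bay0 between -0.004 and 0.005 m and angle between the x axis of spent1 and the x axis of dock, either way round below 0.09 rad and angle between spent1's own z axis and vertical below 0.09 rad) or (x of spent1 in the frame of bay1 between -0.0055 and 0.004 m and y of spent1 in the frame of bay1 between -0.005 and 0.005 m and z of spent1 in the frame of bay1 between -0.004 and 0.005 m and angle between the x axis of spent1 and the x axis of dock, either way round below 0.09 rad and angle between spent1's own z axis and vertical below 0.09 rad) or (x of spent1 in the frame of bay2 between -0.0055 and 0.004 m and y of spent1 in the frame of bay2 between -0.005 and 0.005 m and z of spent1 in the frame of bay2 between -0.004 and 0.005 m and angle between the x axis of spent1 and the x axis of dock, either way round below 0.09 rad and angle between spent1's own z axis and vertical below 0.09 rad)) and ((x of spent2 in the frame of bay0 between -0.0055 and 0.004 m and y of spent2 in the frame of bay0 between -0.005 and 0.005 m and z of spent2 in the frame of bay0 between -0.004 and 0.005 m and angle between the x axis of spent2 and the x axis of dock, either way round below 0.09 rad and angle between spent2's own z axis and vertical below 0.09 rad) or (x of spent2 in the frame of bay1 between -0.0055 and 0.004 m and y of spent2 in the frame of bay1 between -0.005 and 0.005 m and z of spent2 in the frame of bay1 between -0.004 and 0.005 m and angle between the x axis of spent2 and the x axis of dock, either way round below 0.09 rad and angle between spent2's own z axis and vertical below 0.09 rad) or (x of spent2 in the frame of bay2 between -0.0055 and 0.004 m and y of spent2 in the frame of bay2 between -0.005 and 0.005 m and z of spent2 in the frame of bay2 between -0.004 and 0.005 m and angle between the x axis of spent2 and the x axis of dock, either way round below 0.09 rad and angle between spent2's own z axis and vertical below 0.09 rad)) and x of charged0 in the frame of tray between -0.08 and 0.08 m and y of charged0 in the frame of tray between -0.085 and 0.085 m and z of each of charged0, charged1, charged2 in the frame of tray below 0.011 m and angle between each of charged0, charged1, charged2's own z axis and vertical below 0.09 rad and x of charged1 in the frame of tray between -0.08 and 0.08 m and y of charged1 in the frame of tray between -0.085 and 0.085 m and x of charged2 in the frame of tray between -0.08 and 0.08 m and y of charged2 in the frame of tray between -0.085 and 0.085 m), for 0.2 s.
3. the keeper bar is fully down with the packs home (all of step 2 and value of joint keeper below 0.003 m), for 0.2 s.
4. the start button is pressed with the bar down (value of joint keeper below 0.003 m and value of joint start above 0.004 m), for 0.05 s.
At the end, for the whole second after the job is handed in: Every spent pack is home in a bay (up to 5.5 mm short of the stop point, 5 mm sideways, 0.09 rad), every charged pack lies flat in the tray, the keeper bar is down (under 3 mm), all packs are at rest; the button was pressed 4 mm or more after the bar was locked (all of step 3 and linear speed of each of spent0, spent1, spent2, charged0, charged1, charged2 below 0.03 m/s); the robot touches nothing.
It fails at once if a bystander (spool, chalk, jar, screwdriver, bottle, cutter) is moved more than 5 cm (distance of any of spool, chalk, rivets, screwdriver, adhesive, cutter from where it was at the start of the episode above 0.05 m).
It fails at once if the tape measure is moved more than 10 cm (distance of tape from where it was at the start of the episode above 0.1 m).
Of spent0, spent1, spent2 only 2 to 3 are there at a start; the rules pass over those that are not, and their reading is None.
Of charged0, charged1, charged2 only 1 to 2 are there at a start; the rules pass over those that are not, and their reading is None.
At some moment in a run one of spent0, spent1, spent2 may be knocked a few centimetres aside while the robot is not near it.
Once in a run the grip may slacken for a moment while it holds something.
It also fails if it takes over 210 s, if anything falls off the work surface, if the arm or the gripper's body presses on something with over 40 N, if the wrist force passes 120 N, or if a joint passes its speed limit or range.

ROBOT

A 6-joint arm with a two-finger parallel gripper is mounted at the origin on the work surface. World frame = base frame: x ahead of the robot, y to its left, z up, the work surface at z = 0. Lengths are in m, angles in degrees, forces in N, time in s.
With the tool pointing down it reaches from about 0.35 to 0.875 m from the base axis. Payload 4.2 kg.
Tool frame: the origin (TCP) lies on the centre line of the jaws, within the pads' length; the fingertips stand r.tip_extent ahead of it and the grasp point (between the pads) lies 11 mm behind it (r.tip_extent is the distance from the TCP to the fingertips, in m); z points along the fingers, y is the line along which they close (so a half turn about z gives the same grasp; the last joint's range is limited). The gripper opens to 87 mm and grips with 3 to 60 N. Pads are 19 mm wide; open, the fingers measure 117 mm over their backs; the gripper's body (75 mm by 190 mm) begins 51 mm behind the grasp point.
Start: joints at [82.254, 22.042, 0.453, 0, -68.411, -14.817], TCP at [0.24, 0.577, 0.231] pointing down, gripper open.
Joint ranges: [-179.83, 179.83], [-69.29, 118.12], [-61.27, 80.66], [-181.25, 117.63], [-171.15, -9.14], [-177.46, 177.46]. Speed limits (degrees/s): [159.86, 159.86, 180, 180, 180, 180].

INTERFACE

Orientations are given as a 3x3 rotation matrix whose columns are the frame's x, y, z axes.
In Python, from station import r gives the robot as it stands.
- The arm moves only by the shell command python3 -m jog 'ROWS'. ROWS is text: rows parted by semicolons, each of 5 numbers parted by spaces: the opening, from 0 (shut) to 1 (fully open), then the shift along the world's x, y, z in mm, then the turn about the world's z in degrees. In form: hand dx dy dz roll; .... A call has 1 to 5 rows; each row shifts and turns the commanded pose from where the row before left it; what a row does not reach is not made up. A row lasts 1/8 s, in which the tool goes at most 62.5 mm and 10.7 degrees, less where a joint would pass 70% of its speed; a pose out of reach is approached as far as the arm can. A call is refused whole if a number of a shift passes 62.5 or a number of a turn 10.7, either way. A call with a gripper value outside its range is refused whole. The fingers move at their own pace and stop on an object; the grip force is fixed at half the most. Time passes only in rows, so rows that do not move let the fingers close. It gives the time, the measured TCP pose, the force, the opening and the grip force at its end, in the units of the state.
- r.sense(): the state, without advancing time (a new reading comes with each control period).
- r.capture(name): name is "scene" or "top" or "wrist"; returns a dict with "pixels" (480x640x3 uint8, red, green, blue), "fovy" (degrees; the focal length in pixels is half the picture's height over the tangent of half this angle, whatever the lens; pixels are square), "cx", "cy" (the principal point, pixels), "origin" and "orientation" of the camera in the world; the wrist camera has in their place "T_tool_cam" (4x4, takes a point from camera to tool coordinates, whose origin is the TCP and whose axes are the flange's). Camera axes: x right, y down, z forward; pixel columns grow to the right and rows downward; lengths in m; the calibration is good to about 2 mm. The wrist camera is an equidistant fisheye: a pixel r from the principal point sees the ray r / f radians off the axis. A picture is of the moment at which its call begins: read the wrist's pose just before it. There is no depth.
- r.finish_job(): hands the job in; it is judged then, once.
The state is a dict: "time_s": time; "joints": joint angles; "joint_velocities": joint speeds; "effort": joint torques, N m; "tcp_pos": TCP position; "ee_rot": TCP orientation; "wrist_force": force on the tool from outside, world axes, zero at the start; "moment": the same for the moment, N m; "gripper_width": opening from 0.0 (shut) to 1.0 (fully open); "gripper_force": force on a finger pad.
Only numpy, scipy, OpenCV 4.12 (cv2) and the standard library are available. Lean on these libraries where they do the work, as an engineer would, in place of code of your own. Each camera call takes 0.05 s, during which the arm holds its last target. There are 200 camera calls.

## Working session

There is one attempt and no reset: what is moved stays moved. The work goes in short steps, Python scripts to look and compute and a shell command to move; the robot and the scene stay as the last step left them, time stands still between calls to the robot, and variables do not carry over. Pictures are saved under pics/ and viewed, at most 14 in all, crops included, and the job is handed in when it is done.

```bash
ls; mkdir -p pics
cat > h.py <<'E'
import numpy as np, cv2
from station import r
def cap(n,save=None):
    s=r.sense(); c=r.capture(n); p=c["pixels"]
    if save: cv2.imwrite("pics/"+save,p[:,:,::-1])
    c["f"]=240/np.tan(np.radians(c["fovy"])/2)
    if "T_tool_cam" in c:
        T=np.eye(4);T[:3,:3]=s["ee_rot"];T[:3,3]=s["tcp_pos"]
        W=T@np.array(c["T_tool_cam"]);c["origin"]=W[:3,3];c["orientation"]=W[:3,:3];c["fish"]=1
    return c
def ray(c,u,v):
    x=(u-c["cx"])/c["f"];y=(v-c["cy"])/c["f"]
    if c.get("fish"):
        t=np.hypot(x,y);k=np.sin(t)/t if t>1e-9 else 1
        d=np.array([x*k,y*k,np.cos(t)])
    else: d=np.array([x,y,1.])
    return np.array(c["orientation"])@d
def onz(c,u,v,z):
    d=ray(c,u,v);o=np.array(c["origin"]);return o+d*(z-o[2])/d[2]
def proj(c,P):
    q=np.array(c["orientation"]).T@(np.array(P)-np.array(c["origin"]))
    if c.get("fish"):
        t=np.arctan2(np.hypot(q[0],q[1]),q[2]);h=np.hypot(q[0],q[1])
        return c["cx"]+c["f"]*t*q[0]/h,c["cy"]+c["f"]*t*q[1]/h
    return c["cx"]+c["f"]*q[0]/q[2],c["cy"]+c["f"]*q[1]/q[2]
E
python3 - <<'E'
from h import *
for n in("scene","top","wrist"):
    c=cap(n,n+"0.png");print(n,c["fovy"],c["cx"],c["cy"],np.round(c["origin"],3),np.round(c["orientation"],3).tolist())
print(r.tip_extent,r.sense())
E
```

```text
pics
scene 50.3132606402325 315.14547958049735 236.72580995872016 [ 1.05  -0.577  0.984] [[0.72, 0.519, -0.461], [0.694, -0.522, 0.496], [0.016, -0.677, -0.736]]
top 47.64922624633626 318.1641806867096 242.5641475269331 [0.204 0.024 1.374] [[-0.043, -0.973, 0.226], [-0.999, 0.041, -0.012], [0.002, -0.226, -0.974]]
wrist 65.70646984690485 322.66425988810306 238.07479081839097 [0.315 0.546 0.382] [[-0.383, -0.882, -0.275], [-0.924, 0.366, 0.112], [0.001, 0.297, -0.955]]
0.008 {'time_s': 0.15, 'joints': array([ 8.22548088e+01,  2.20804992e+01,  3.99644480e-01, -1.84886940e-02,
       -6.84074546e+01, -1.48157924e+01]), 'joint_velocities': array([-0.01764092, -0.04703852,  0.26215906,  0.06040604, -0.04263352,
        0.03753462]), 'effort': array([-2.00694296e-05, -3.91051161e+01,  1.87587583e+01,  4.22231197e+00,
        1.23890134e-02, -1.32651326e-04]), 'tcp_pos': array([0.23963054, 0.57679963, 0.22973056]), 'ee_rot': array([[ 9.23426065e-01, -3.83776038e-01, -5.05019812e-04],
       [-3.83776356e-01, -9.23424874e-01, -1.48677183e-03],
       [ 1.04239544e-04,  1.56673852e-03, -9.99998767e-01]]), 'wrist_force': array([-0.28699307, -0.41144166, -0.45766367]), 'moment': array([ 0.02641919, -0.00866356,  0.02957504]), 'gripper_force': 0.0, 'gripper_width': 1.0003059391215317}
```

View pics/top0.png

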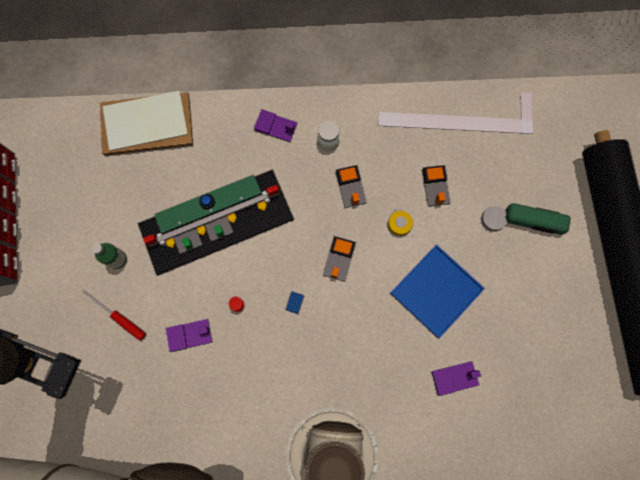

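View pics/scene0.png

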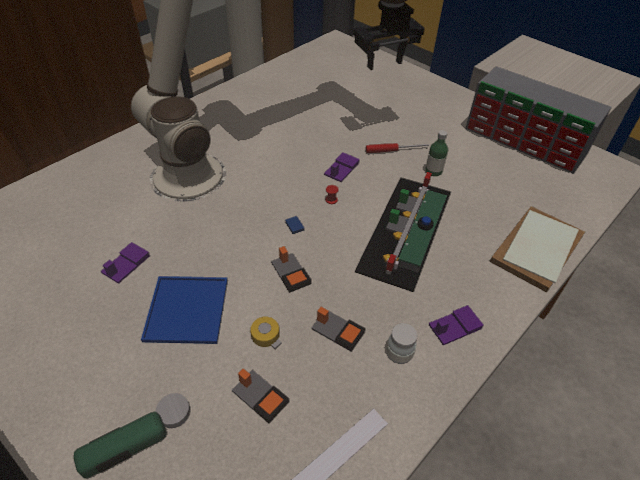

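```bash
cat >> h.py <<'E'
HSV={"red":[(0,150,60),(6,255,255)],"orange":[(7,190,90),(16,255,255)],"green":[(50,120,35),(85,255,255)],"blue":[(105,150,40),(125,255,255)],"yellow":[(18,150,90),(32,255,255)]}
def mask(c,col):
    hsv=cv2.cvtColor(c["pixels"],cv2.COLOR_RGB2HSV);m=cv2.inRange(hsv,*map(np.array,HSV[col]))
    if col=="red": m|=cv2.inRange(hsv,np.array((174,150,60)),np.array((180,255,255)))
    return m
def blobs(c,col,amin=12):
    n,l,s,ce=cv2.connectedComponentsWithStats(mask(c,col))
    return [(int(s[i,4]),*np.round(ce[i],1),*map(int,s[i,:4])) for i in range(1,n) if s[i,4]>=amin]
E
python3 - <<'E'
from h import *
for n in("top","scene"):
    c=cap(n)
    for col in HSV:
        print(n,col)
        for b in blobs(c,col): print("  ",b, np.round(onz(c,b[1],b[2],0.03),3)[:2])
c=cap("top");im=cv2.resize(c["pixels"][160:280,130:290,::-1],(800,600),interpolation=cv2.INTER_CUBIC);cv2.imwrite("pics/dock.png",im)
E
```

```text
top red
   (79, np.float64(7.2), np.float64(162.6), 4, 149, 7, 29) [0.765 0.814]
   (82, np.float64(7.7), np.float64(196.1), 5, 181, 6, 29) [0.672 0.805]
   (79, np.float64(272.1), np.float64(188.8), 266, 184, 13, 10) [0.663 0.122]
   (82, np.float64(8.1), np.float64(227.9), 6, 214, 5, 29) [0.587 0.797]
   (77, np.float64(149.3), np.float64(238.1), 144, 234, 12, 9) [0.545 0.436]
   (90, np.float64(8.9), np.float64(261.7), 5, 247, 7, 31) [0.498 0.787]
   (18, np.float64(0.3), np.float64(268.7), 0, 262, 2, 13) [0.481 0.807]
   (176, np.float64(236.0), np.float64(303.9), 229, 297, 15, 15) [0.368 0.218]
   (352, np.float64(127.5), np.float64(325.1), 110, 311, 35, 29) [0.327 0.484]
top orange
   (189, np.float64(347.9), np.float64(174.0), 339, 167, 19, 15) [ 0.696 -0.077]
   (188, np.float64(434.9), np.float64(172.9), 427, 167, 17, 13) [ 0.689 -0.305]
   (52, np.float64(355.1), np.float64(197.1), 352, 193, 7, 9) [ 0.632 -0.093]
   (48, np.float64(441.0), np.float64(196.5), 438, 193, 7, 8) [ 0.624 -0.315]
   (205, np.float64(342.4), np.float64(246.1), 333, 239, 19, 15) [ 0.503 -0.053]
   (
[... 5637 characters left out ...]
  1.341]
   (18, np.float64(430.2), np.float64(24.0), 426, 20, 8, 8) [-0.043  1.267]
   (32, np.float64(429.8), np.float64(30.1), 424, 26, 13, 9) [-0.011  1.22 ]
   (34, np.float64(427.3), np.float64(40.6), 423, 35, 10, 12) [0.034 1.138]
   (76, np.float64(635.9), np.float64(130.9), 630, 120, 10, 20) [0.859 1.118]
   (30, np.float64(415.2), np.float64(194.0), 412, 192, 7, 6) [0.536 0.377]
   (34, np.float64(406.6), np.float64(213.3), 403, 211, 8, 6) [0.565 0.299]
   (38, np.float64(397.1), np.float64(234.3), 393, 232, 9, 6) [0.594 0.22 ]
   (28, np.float64(386.1), np.float64(256.1), 383, 254, 7, 6) [0.62  0.143]
   (405, np.float64(264.4), np.float64(329.4), 251, 317, 28, 25) [ 0.563 -0.208]
```

View pics/dock.png

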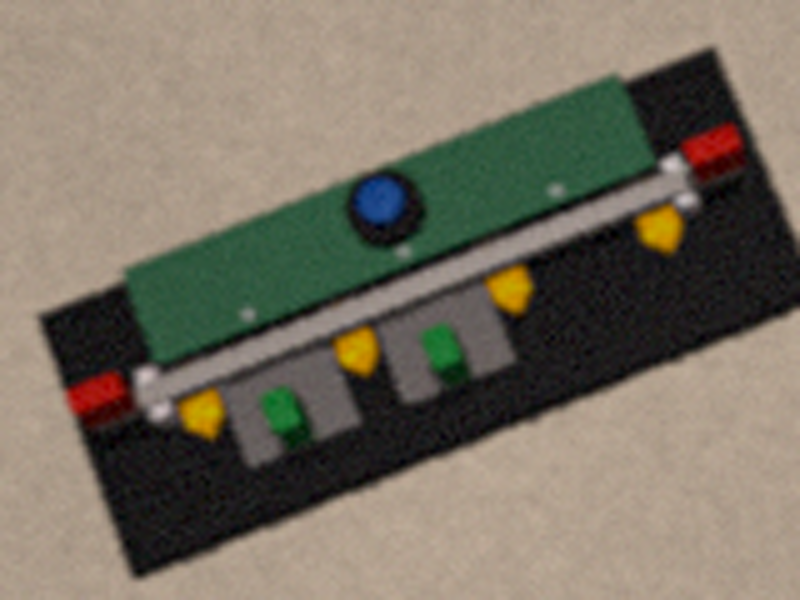

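```bash
cat >> h.py <<'E'
def tri(ca,a,cb,b):
    d1=ray(ca,*a);d1/=np.linalg.norm(d1);d2=ray(cb,*b);d2/=np.linalg.norm(d2)
    o1,o2=np.array(ca["origin"]),np.array(cb["origin"])
    s=np.linalg.lstsq(np.c_[d1,-d2],o2-o1,rcond=None)[0]
    p,q=o1+s[0]*d1,o2+s[1]*d2
    return (p+q)/2,np.linalg.norm(p-q)
E
python3 - <<'E'
from h import *
t=cap("top");s=cap("scene");P=lambda *a:print(*[np.round(x,4) if not isinstance(x,str) else x for x in a])
for nm,a,b in [("kr",(272.1,188.8),(391,260.5)),("kl",(149.3,238.1),(427.8,177)),("g1",(218.6,230.5),(395,214)),("g2",(186.8,242.9),(404.3,194)),("btn",(205.7,199.6),(426.3,221)),
 ("y0",(261.6,205.2),(386.1,256.1)),("y1",(231.6,217.3),(397.1,234.3)),("y2",(201.1,229.7),(406.6,213.3)),("y3",(170,242.3),(415.2,194))]:
    P(nm,*tri(t,a,s,b))
print("yellow z.021");Y=[onz(t,u,v,.019)[:2] for u,v in((261.6,205.2),(231.6,217.3),(201.1,229.7),(170,242.3))]
for y in Y:P(y)
d=Y[3]-Y[0];P("yaw",np.degrees(np.arctan2(-d[0],d[1])),np.linalg.norm(d),np.mean(Y,0))
R=[onz(t,u,v,.06)[:2] for u,v in((272.1,188.2),(149.3,237.5))];d=R[1]-R[0];P("grips",*R,np.degrees(np.arctan2(-d[0],d[1])),np.linalg.norm(d),np.mean(R,0))
C=[onz(t,130+u/5,160+v/5,.012)[:2] for u,v in((715,48),(40,316),(135,577))];P("corners",*C,np.linalg.norm(C[0]-C[1]),np.linalg.norm(C[2]-C[1]));
d=C[1]-C[0];P(np.degrees(np.arctan2(-d[0],d[1])))
P("origin from corners",(C[0]+C[2])/2)
for l,g in (((347.9,174),(355.1,197.1)),((434.9,172.9),(441,196.5)),((342.4,246.1),(334.9,271.8))):
    L=onz(t,*l,.018)[:2];G=onz(t,*g,.037)[:2];d=L-G;P("spent L",L,"G",G,np.linalg.norm(d),"yaw",np.degrees(np.arctan2(d[1],d[0])))
m=mask(t,"blue");cs=max(cv2.findContours(m,0,2)[0],key=cv2.contourArea);bx=cv2.boxPoints(cv2.minAreaRect(cs))
B=[onz(t,u,v,.010)[:2] for u,v in bx];P("tray",*B,np.linalg.norm(B[0]-B[1]),np.linalg.norm(B[2]-B[1]),np.mean(B,0))
E
```

```text
kr [0.6517 0.1182 0.0607] 0.0029
kl [0.5366 0.4265 0.0615] 0.0004
g1 [0.5536 0.2583 0.0472] 0.0024
g2 [0.5244 0.3374 0.0476] 0.0014
btn [0.632  0.2878 0.0569] 0.001
y0 [0.6196 0.1482 0.0256] 0.0049
y1 [0.5918 0.2271 0.0231] 0.0027
y2 [0.5624 0.3057 0.0233] 0.0017
y3 [0.5327 0.3849 0.0226] 0.0017
yellow z.021
[0.6234 0.1506]
[0.594  0.2287]
[0.5642 0.3073]
[0.5342 0.3865]
yaw 20.7025 0.2522 [0.5789 0.2683]
grips [0.6546 0.1193] [0.5387 0.4271] 20.6372 0.3289 [0.5966 0.2732]
corners [0.7228 0.1192] [0.5903 0.4721] [0.4511 0.4196] 0.377 0.1488
20.5768
origin from corners [0.5869 0.2694]
spent L [ 0.7    -0.0783] G [ 0.6294 -0.0919] 0.0718 yaw 10.934
spent L [ 0.6934 -0.308 ] G [ 0.6218 -0.3132] 0.0719 yaw 4.1402
spent L [ 0.5059 -0.0535] G [ 0.4369 -0.0303] 0.0728 yaw -18.6013
tray [ 0.3819 -0.1689] [ 0.5031 -0.2964] [ 0.3826 -0.4057] [ 0.266  -0.2783] 0.176 0.1627 [ 0.3834 -0.2873]
```

```bash
python3 -m jog '0.5 34 -38 0 -3.9;0.5 34 -38 0 -3.9;0.5 34 -38 0 -3.9;0.5 34 -38 0 -3.9;0.5 34 -38 0 -3.9'; python3 -m jog '0.5 34 -38 0 -3.9;0.5 34 -38 0 -3.9;0.5 34 -38 0 -3.9;0.5 34 -38 0 -3.9;0.5 34 -38 0 -3.9'; python3 -m jog '0.5 34 -38 0 -3.9;0.5 37 -41 -30 -3.9;0.5 0 0 -30 0;0.5 0 0 0 0'
python3 - <<'E'
from h import *
c=cap("wrist","w1.png");s=r.sense();print(s["tcp_pos"],np.degrees(np.arctan2(s["ee_rot"][1,1],s["ee_rot"][0,1])),s["joints"])
print(proj(c,(.6515,.118,.066)))
for b in blobs(c,"red"):print(b,onz(c,b[1],b[2],.06))
E
```

```text
time_s: 1.02
tcp_pos: [0.4107, 0.3859, 0.2308]
ee_rot: [[0.741, -0.671, 0.0], [-0.671, -0.741, 0.0], [-0.0, -0.001, -1.0]]
wrist_force: [1.5, 0.1, -0.9]
gripper_width: 0.534
gripper_force: 0.0
time_s: 1.65
tcp_pos: [0.5808, 0.1958, 0.2307]
ee_rot: [[0.474, -0.88, 0.0], [-0.88, -0.474, 0.0], [-0.0, -0.0, -1.0]]
wrist_force: [1.3, 0.6, 0.4]
gripper_width: 0.499
gripper_force: 0.0
time_s: 2.15
tcp_pos: [0.6491, 0.1171, 0.1676]
ee_rot: [[0.351, -0.936, -0.006], [-0.936, -0.351, -0.002], [-0.0, 0.007, -1.0]]
wrist_force: [-0.8, 0.5, 0.4]
gripper_width: 0.499
gripper_force: 0.0
[0.65031158 0.11802693 0.17008299] -159.3610926783742 [ 2.42890071e+01  2.80524607e+01  1.18037713e+00  2.56673988e-02
 -6.32526945e+01 -3.66164344e+00]
(np.float64(318.2077230965905), np.float64(241.03101541331864))
(723, np.float64(318.8), np.float64(240.2), 310, 217, 19, 44) [0.65067309 0.11905829 0.06      ]
```

View pics/w1.png

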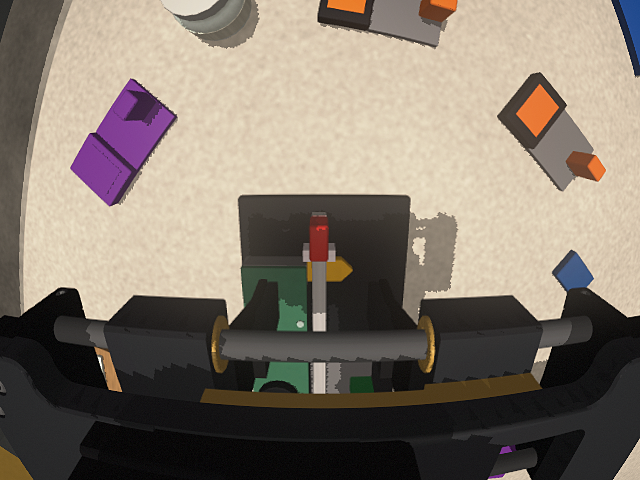

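```bash
python3 -m jog '0.5 1 0 -40 0;0.5 0 0 -40 0;0.5 0 0 -25 0;0.5 0 0 -15 0;0.5 0 0 0 0'; python3 -m jog '0 0 0 0 0;0 0 0 0 0;0 0 0 0 0;0 0 0 0 0'; python3 -m jog '0 0 0 6 0;0 0 0 6 0;0 0 0 6 0;0 0 0 0 0;0 0 0 0 0'
```

```text
time_s: 2.82
tcp_pos: [0.6517, 0.119, 0.0512]
ee_rot: [[0.354, -0.935, 0.0], [-0.935, -0.354, -0.0], [0.0, -0.0, -1.0]]
wrist_force: [-0.3, 0.7, -0.1]
gripper_width: 0.501
gripper_force: 0.0
time_s: 3.32
tcp_pos: [0.6514, 0.1182, 0.0511]
ee_rot: [[0.352, -0.936, -0.0], [-0.936, -0.352, -0.0], [-0.0, 0.0, -1.0]]
wrist_force: [-1.4, -1.5, 2.3]
gripper_width: 0.155
gripper_force: 30.0
time_s: 3.95
tcp_pos: [0.6513, 0.1182, 0.0691]
ee_rot: [[0.352, -0.936, -0.0], [-0.936, -0.352, -0.0], [0.0, 0.001, -1.0]]
wrist_force: [-0.7, -0.4, -1.4]
gripper_width: 0.152
gripper_force: 30.0
```

```bash
python3 -m jog '0.5 0 0 0 0;0.5 0 0 0 0;0.5 0 0 40 0;0.5 0 0 40 0;0.5 0 0 20 0'; python3 -m jog '0.5 -10.7 15.5 0 -10;0.5 -10.7 15.5 0 -10;0.5 -10.7 15.5 0 -10;0.5 -10.7 15.5 0 -10;0.5 -10.7 15.5 0 -10'; python3 -m jog '0.5 -10.7 15.5 0 -10;0.5 -10.7 15.5 0 -10;0.5 -10.7 15.5 0 -10;0.5 -10.7 15.5 0 -10;0.5 0 0 0 0'
python3 - <<'E'
from h import *
c=cap("wrist","w2.png");s=r.sense();print(s["tcp_pos"],np.degrees(np.arctan2(s["ee_rot"][1,1],s["ee_rot"][0,1])),s["joints"])
print(proj(c,(.5556,.2577,.058)),proj(c,(.526,.3363,.058)))
for b in blobs(c,"green",60):print(b,onz(c,b[1],b[2],.055))
E
```

```text
time_s: 4.58
tcp_pos: [0.6529, 0.1188, 0.1723]
ee_rot: [[0.353, -0.936, 0.005], [-0.936, -0.353, 0.001], [0.0, -0.005, -1.0]]
wrist_force: [0.4, 0.5, 0.0]
gripper_width: 0.492
gripper_force: 0.0
time_s: 5.2
tcp_pos: [0.5979, 0.1965, 0.1693]
ee_rot: [[-0.495, -0.869, 0.001], [-0.869, 0.495, 0.0], [-0.001, -0.001, -1.0]]
wrist_force: [-0.0, 0.2, -1.3]
gripper_width: 0.499
gripper_force: 0.0
time_s: 5.82
tcp_pos: [0.5549, 0.2589, 0.1693]
ee_rot: [[-0.935, -0.356, 0.001], [-0.356, 0.935, 0.001], [-0.001, 0.0, -1.0]]
wrist_force: [1.2, 0.1, -0.1]
gripper_width: 0.502
gripper_force: 0.0
[0.55528059 0.25831252 0.16922207] 110.84198084950104 [ 4.00801461e+01  2.35378883e+01 -6.45501930e+00  1.67956034e-02
 -5.99587683e+01 -1.09246568e+02]
(np.float64(319.8854061146761), np.float64(237.8213882963718)) (np.float64(429.6641465891848), np.float64(238.2590441646904))
(449, np.float64(323.4), np.float64(234.3), 314, 221, 20, 28) [0.55295385 0.25949604 0.055     ]
(265, np.float64(433.8), np.float64(235.4), 422, 224, 22, 26) [0.52324194 0.33965787 0.055     ]
```

View pics/w2.png

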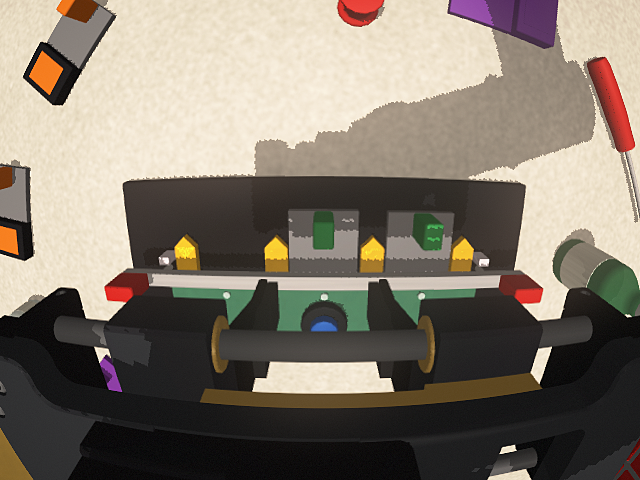

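```bash
python3 -m jog '0.5 0 0.5 -40 0;0.5 0 0 -40 0;0.5 0 0 -30 0;0.5 0 0 -19 0;0.5 0 0 0 0'; python3 -m jog '0 0 0 0 0;0 0 0 0 0;0 0 0 0 0;0 0 0 0 0'; python3 -m jog '0 0 0 1 0;0 -19 -7 0 0;0 -19 -7 0 0;0 -28 -10.6 0 0;0 -37 -14 0 0'; python3 -m jog '0 -9 -3.5 10 0;0 0 0 40 0;0 0 0 60 0;0 0 0 20 0;0 0 0 0 0'
```

```text
time_s: 6.5
tcp_pos: [0.5549, 0.2571, 0.0382]
ee_rot: [[-0.936, -0.353, -0.003], [-0.353, 0.936, -0.002], [0.003, -0.001, -1.0]]
wrist_force: [0.9, 0.2, 0.9]
gripper_width: 0.5
gripper_force: 0.0
time_s: 7.0
tcp_pos: [0.5555, 0.2587, 0.0404]
ee_rot: [[-0.936, -0.353, 0.001], [-0.353, 0.936, 0.001], [-0.001, 0.0, -1.0]]
wrist_force: [-1.0, 0.1, 1.2]
gripper_width: 0.18
gripper_force: 30.0
time_s: 7.62
tcp_pos: [0.4519, 0.2197, 0.0405]
ee_rot: [[-0.936, -0.352, 0.0], [-0.352, 0.936, 0.0], [-0.001, 0.0, -1.0]]
wrist_force: [-0.1, 1.3, -1.0]
gripper_width: 0.184
gripper_force: 3.0
time_s: 8.25
tcp_pos: [0.4441, 0.217, 0.1725]
ee_rot: [[-0.936, -0.352, 0.003], [-0.352, 0.936, 0.003], [-0.004, 0.002, -1.0]]
wrist_force: [0.4, 0.5, -2.9]
gripper_width: 0.183
gripper_force: 30.0
```

Run:
```python
from h import *
c=cap("wrist","w3.png");t=cap("top");s=cap("scene")
a=np.hstack([t["pixels"][150:350,120:360],s["pixels"][100:300,260:500]])
b=cv2.resize(c["pixels"],(480,360));b=b
im=np.vstack([a,b])[:,:,::-1];cv2.imwrite("pics/m3.png",im);print(im.shape)
```

```text
(560, 480, 3)
```

View pics/m3.png

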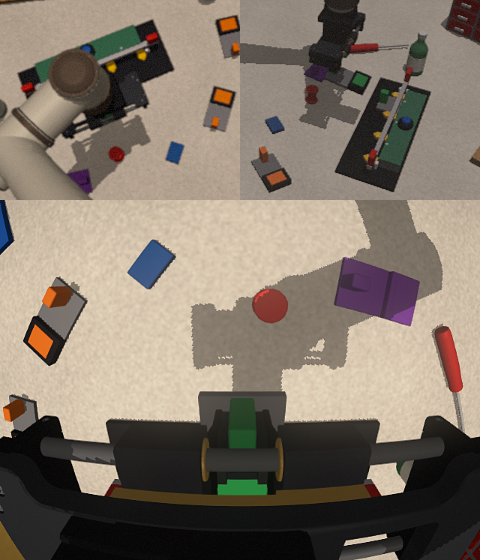

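```bash
python3 -m jog '0 -5.9 -31 0 2;0 -5.9 -51 0 2;0 -5.9 -51 0 2;0 -5.9 -51 0 2;0 -5.9 -51 0 2'; python3 -m jog '0 -5.9 -51 0 2;0 -5.9 -51 0 2;0 -5.9 -51 0 2;0 -5.9 -51 0 2;0 -5.9 -51 0 2'; python3 -m jog '0 -5.4 -51 0 1.6;0 0 -21 0 0;0 0 0 -40 0;0 0 0 -40 0;0 0 0 0 0'
python3 - <<'E'
from h import *
c=cap("wrist","w4.png");t=cap("scene")
im=np.vstack([cv2.resize(c["pixels"],(480,360)),cv2.resize(t["pixels"][180:380,90:330],(288,240))[:, :].copy() if 0 else cv2.copyMakeBorder(t["pixels"][180:400,60:380],0,0,0,160,0)])
cv2.imwrite("pics/m4.png",im[:,:,::-1])
s=r.sense();print(s["tcp_pos"],s["joints"])
E
```

```text
time_s: 9.02
tcp_pos: [0.4126, -0.0205, 0.1693]
ee_rot: [[-0.86, -0.511, -0.003], [-0.511, 0.86, -0.001], [0.003, 0.001, -1.0]]
wrist_force: [0.4, -1.5, -1.8]
gripper_width: 0.183
gripper_force: 30.0
time_s: 9.65
tcp_pos: [0.3831, -0.2752, 0.1691]
ee_rot: [[-0.758, -0.652, -0.003], [-0.652, 0.758, 0.001], [0.002, 0.003, -1.0]]
wrist_force: [1.2, 0.1, -1.8]
gripper_width: 0.185
gripper_force: 30.0
time_s: 10.28
tcp_pos: [0.3756, -0.3443, 0.0865]
ee_rot: [[-0.741, -0.672, -0.01], [-0.672, 0.741, 0.005], [0.004, 0.011, -1.0]]
wrist_force: [-0.2, -1.1, -3.0]
gripper_width: 0.181
gripper_force: 30.0
[ 0.37910479 -0.34602264  0.09060305] [-24.22342463  20.05619873 -25.72389549   0.05805271 -44.28055584
 -23.53248525]
```

View pics/m4.png

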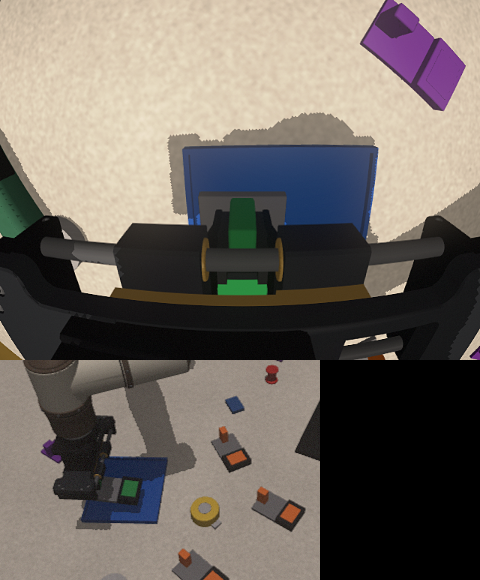

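```bash
python3 -m jog '0 0 0 -25 0;0 0 0 -20 0;0 0 0 -6 0;0 0 0 -3 0;0 0 0 0 0';python3 -m jog '0 0 0 -2 0;0 0 0 -1 0;0 0 0 0 0'
```

```text
time_s: 11.0
tcp_pos: [0.3799, -0.3465, 0.0382]
ee_rot: [[-0.74, -0.672, 0.003], [-0.672, 0.74, -0.002], [-0.001, -0.003, -1.0]]
wrist_force: [-2.4, -3.3, 3.7]
gripper_width: 0.183
gripper_force: 30.0
time_s: 11.38
tcp_pos: [0.3796, -0.3461, 0.0341]
ee_rot: [[-0.74, -0.672, 0.001], [-0.672, 0.74, -0.001], [-0.0, -0.002, -1.0]]
wrist_force: [-2.3, -3.0, 4.9]
gripper_width: 0.178
gripper_force: 30.0
```

```bash
python3 -m jog '0.5 0 0 0 0;0.5 0 0 0 0;0.5 0 0 0 0;0.5 0 0 50 0;0.5 0 0 50 0'; python3 -m jog '0.5 0 0 36 0;0.5 10.5 48.8 0 -1.55;0.5 10.5 48.8 0 -1.55;0.5 10.5 48.8 0 -1.55;0.5 10.5 48.8 0 -1.55'; python3 -m jog '0.5 10.5 48.8 0 -1.55;0.5 10.5 48.8 0 -1.55;0.5 10.5 48.8 0 -1.55;0.5 10.5 48.8 0 -1.55;0.5 10.5 48.8 0 -1.55'; python3 -m jog '0.5 10.5 48.8 0 -1.55;0.5 10.5 48.8 0 -1.55;0.5 10.5 48.8 0 -1.55;0.5 10.5 48.8 0 -1.55;0.5 10 48.6 0 -1.5';python3 -m jog '0.5 0 0 0 0;0.5 0 0 0 0'
python3 - <<'E'
from h import *
c=cap("wrist","w5.png");t=cap("top");sc=cap("scene")
print(proj(c,(.526,.337,.058)))
for b in blobs(c,"green",60):print(b,onz(c,b[1],b[2],.055))
s=r.sense();print(s["tcp_pos"],np.degrees(np.arctan2(s["ee_rot"][1,1],s["ee_rot"][0,1])),s["joints"])
im=np.vstack([np.hstack([t["pixels"][150:350,120:500],cv2.copyMakeBorder(sc["pixels"][220:400,80:300],0,20,0,0,0)]),cv2.copyMakeBorder(cv2.resize(c["pixels"],(480,360)),0,0,0,120,0)])
cv2.imwrite("pics/m5.png",im[:,:,::-1])
E
```

```text
time_s: 12.0
tcp_pos: [0.3784, -0.3453, 0.1341]
ee_rot: [[-0.74, -0.672, -0.002], [-0.672, 0.74, 0.001], [0.001, 0.002, -1.0]]
wrist_force: [0.3, -0.2, 0.8]
gripper_width: 0.491
gripper_force: 0.0
time_s: 12.62
tcp_pos: [0.4208, -0.1488, 0.1697]
ee_rot: [[-0.809, -0.588, 0.0], [-0.588, 0.809, 0.0], [-0.0, 0.0, -1.0]]
wrist_force: [-0.0, -0.4, 0.4]
gripper_width: 0.502
gripper_force: 0.0
time_s: 13.25
tcp_pos: [0.4732, 0.0953, 0.1696]
ee_rot: [[-0.881, -0.474, -0.0], [-0.474, 0.881, 0.0], [0.0, 0.0, -1.0]]
wrist_force: [1.4, -0.1, -0.1]
gripper_width: 0.501
gripper_force: 0.0
time_s: 13.88
tcp_pos: [0.5252, 0.339, 0.1693]
ee_rot: [[-0.936, -0.351, -0.001], [-0.351, 0.936, -0.0], [0.001, -0.0, -1.0]]
wrist_force: [0.3, 1.3, 0.0]
gripper_width: 0.502
gripper_force: 0.0
time_s: 14.12
tcp_pos: [0.5247, 0.3369, 0.1689]
ee_rot: [[-0.936, -0.352, -0.002], [-0.352, 0.936, -0.001], [0.002, -0.001, -1.0]]
wrist_force: [-0.6, -0.4, -0.4]
gripper_width: 0.501
gripper_force: 0.0
(np.float64(321.4086592740995), np.float64(239.80741107898064))
(393, np.float64(324.9), np.float64(237.1), 316, 225, 19, 27) [0.52396594 0.33902466 0.055     ]
(95, np.float64(635.2), np.float64(474.6), 628, 466, 12, 14) [0.75196494 1.04748924 0.055     ]
[0.52516346 0.33612928 0.16984097] 110.53274953556434 [ 4.74677537e+01  2.45594442e+01 -4.68625341e+00 -7.41668868e-03
 -6.07757608e+01 -1.16931383e+02]
```

View pics/m5.png

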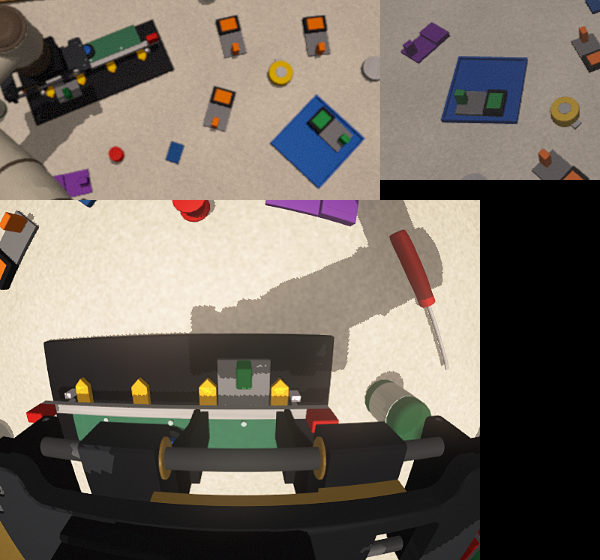

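```bash
python3 -m jog '0.5 1 0.5 -40 0;0.5 0 0 -40 0;0.5 0 0 -30 0;0.5 0 0 -19 0;0.5 0 0 0 0'; python3 -m jog '0 0 0 0 0;0 0 0 0 0;0 0 0 0 0;0 0 0 0 0'; python3 -m jog '0 0 0 1 0;0 -19 -7 0 0;0 -19 -7 0 0;0 -28 -10.6 0 0;0 -37 -14 0 0'; python3 -m jog '0 -9 -3.5 10 0;0 0 0 40 0;0 0 0 60 0;0 0 0 20 0;0 0 0 0 0'
```

```text
time_s: 14.9
tcp_pos: [0.5257, 0.3361, 0.0395]
ee_rot: [[-0.937, -0.351, -0.003], [-0.351, 0.937, -0.002], [0.003, -0.001, -1.0]]
wrist_force: [-0.8, -0.2, 0.9]
gripper_width: 0.504
gripper_force: 0.0
time_s: 15.4
tcp_pos: [0.5266, 0.3382, 0.0415]
ee_rot: [[-0.936, -0.352, 0.001], [-0.352, 0.936, 0.001], [-0.001, 0.001, -1.0]]
wrist_force: [0.1, 0.2, 3.0]
gripper_width: 0.179
gripper_force: 30.0
time_s: 16.02
tcp_pos: [0.423, 0.2991, 0.0414]
ee_rot: [[-0.936, -0.351, 0.0], [-0.351, 0.936, 0.0], [-0.0, 0.0, -1.0]]
wrist_force: [0.5, 1.4, -0.8]
gripper_width: 0.18
gripper_force: 30.0
time_s: 16.65
tcp_pos: [0.4151, 0.2965, 0.1735]
ee_rot: [[-0.936, -0.351, 0.003], [-0.351, 0.936, 0.004], [-0.004, 0.002, -1.0]]
wrist_force: [-0.2, -0.6, -3.0]
gripper_width: 0.181
gripper_force: 30.0
```

```bash
python3 -m jog '0 0 -30 0 1.8;0 0 -48.5 0 1.8;0 0 -48.5 0 1.8;0 0 -48.5 0 1.8;0 0 -48.5 0 1.8'; python3 -m jog '0 0 -48.5 0 1.8;0 -14.8 -48.5 0 1.8;0 -14.8 -48.5 0 1.8;0 -14.8 -48.5 0 1.8;0 -14.8 -48.5 0 1.8'; python3 -m jog '0 -14.8 -48.5 0 1.8;0 -15 -48.5 0 1.8;0 0 -18.5 -40 0;0 0 0 -40 0;0 0 0 0 0'; python3 -m jog '0 0 0 -20 0;0 0 0 -20 0;0 0 0 -10 0;0 0 0 -5 0;0 0 0 0 0'
```

```text
time_s: 17.27
tcp_pos: [0.4131, 0.0697, 0.17]
ee_rot: [[-0.869, -0.495, -0.003], [-0.495, 0.869, -0.002], [0.004, 0.0, -1.0]]
wrist_force: [1.1, 0.3, -1.7]
gripper_width: 0.177
gripper_force: 30.0
time_s: 17.9
tcp_pos: [0.3535, -0.1722, 0.1703]
ee_rot: [[-0.781, -0.625, -0.003], [-0.625, 0.781, 0.0], [0.002, 0.002, -1.0]]
wrist_force: [1.3, -0.5, -1.8]
gripper_width: 0.181
gripper_force: 30.0
time_s: 18.52
tcp_pos: [0.3217, -0.2853, 0.0881]
ee_rot: [[-0.742, -0.67, -0.011], [-0.67, 0.742, 0.004], [0.005, 0.01, -1.0]]
wrist_force: [0.1, 0.0, -1.2]
gripper_width: 0.178
gripper_force: 30.0
time_s: 19.15
tcp_pos: [0.3257, -0.2864, 0.0371]
ee_rot: [[-0.741, -0.672, 0.0], [-0.672, 0.741, -0.0], [-0.0, -0.001, -1.0]]
wrist_force: [-0.5, 0.4, -2.3]
gripper_width: 0.184
gripper_force: 30.0
```

```bash
python3 -m jog '0 0 0 -2 0;0 0 0 -1 0;0 0 0 0 0'; python3 -m jog '0.5 0 0 0 0;0.5 0 0 0 0;0.5 0 0 0 0;0.5 0 0 50 0;0.5 0 0 50 0'; python3 -m jog '0.5 0 0 36 0;0.5 15.8 36.4 0 -8.7;0.5 15.8 36.4 0 -8.7;0.5 15.8 36.4 0 -8.7;0.5 15.8 36.4 0 -8.7'; python3 -m jog '0.5 15.8 36.4 0 -8.7;0.5 15.8 36.4 0 -8.7;0.5 16.4 36.4 0 -8.7;0.5 0 0 0 0;0.5 0 0 0 0'
cat > look.py <<'E'
from h import *
import sys
c=cap("wrist",sys.argv[1]);s=r.sense();p=s["tcp_pos"];print(p,np.degrees(np.arctan2(s["ee_rot"][1,1],s["ee_rot"][0,1])),s["joints"][5])
HSV["orange"]=[(5,150,60),(18,255,255)]
t=cap("top")
for k,cc in(("w",c),("t",t)):
    for b in blobs(cc,"orange",40):print(k,b,"z.018",np.round(onz(cc,b[1],b[2],.018)[:2],4),"z.042",np.round(onz(cc,b[1],b[2],.042)[:2],4))
E
python3 look.py w6.png
```

```text
time_s: 19.52
tcp_pos: [0.3258, -0.2866, 0.0344]
ee_rot: [[-0.741, -0.672, 0.001], [-0.672, 0.741, -0.001], [-0.0, -0.001, -1.0]]
wrist_force: [-1.2, 0.8, 4.5]
gripper_width: 0.18
gripper_force: 30.0
time_s: 20.15
tcp_pos: [0.3249, -0.2862, 0.1344]
ee_rot: [[-0.741, -0.672, -0.002], [-0.672, 0.741, 0.001], [0.001, 0.002, -1.0]]
wrist_force: [1.1, -0.1, -0.5]
gripper_width: 0.496
gripper_force: 0.0
time_s: 20.78
tcp_pos: [0.3889, -0.1395, 0.1698]
ee_rot: [[-0.992, -0.124, 0.0], [-0.124, 0.992, 0.0], [-0.0, -0.0, -1.0]]
wrist_force: [0.5, -0.4, 0.3]
gripper_width: 0.499
gripper_force: 0.0
time_s: 21.4
tcp_pos: [0.4361, -0.0316, 0.1694]
ee_rot: [[-0.947, 0.32, -0.001], [0.32, 0.947, -0.0], [0.001, -0.0, -1.0]]
wrist_force: [-0.3, -0.3, -1.1]
gripper_width: 0.497
gripper_force: 0.0
[ 0.43598982 -0.03195848  0.16945807] 71.29185911317545 -125.94808538554841
w (667, np.float64(325.2), np.float64(226.4), 316, 209, 20, 36) z.018 [ 0.4387 -0.0296] z.042 [ 0.4323 -0.0277]
w (1303, np.float64(324.7), np.float64(298.7), 303, 284, 45, 30) z.018 [ 0.5032 -0.0516] z.042 [ 0.4918 -0.0479]
w (42, np.
[... 833 characters left out ...]
18 [0.8211 0.5624] z.042 [0.8102 0.5529]
t (75, np.float64(602.0), np.float64(136.2), 596, 131, 14, 12) z.018 [ 0.7786 -0.766 ] z.042 [ 0.7684 -0.752 ]
t (50, np.float64(132.4), np.float64(148.3), 122, 145, 22, 7) z.018 [0.7964 0.4917] z.042 [0.7859 0.4834]
t (213, np.float64(348.0), np.float64(173.9), 339, 167, 19, 15) z.018 [ 0.7002 -0.0786] z.042 [ 0.6915 -0.0768]
t (210, np.float64(434.8), np.float64(173.0), 426, 167, 19, 13) z.018 [ 0.6932 -0.3077] z.042 [ 0.6845 -0.3018]
t (87, np.float64(440.2), np.float64(197.8), 436, 192, 9, 13) z.018 [ 0.6243 -0.3155] z.042 [ 0.6168 -0.3095]
t (51, np.float64(334.7), np.float64(272.9), 331, 269, 8, 9) z.018 [ 0.4374 -0.0304] z.042 [ 0.4332 -0.0295]
```

View pics/w6.png

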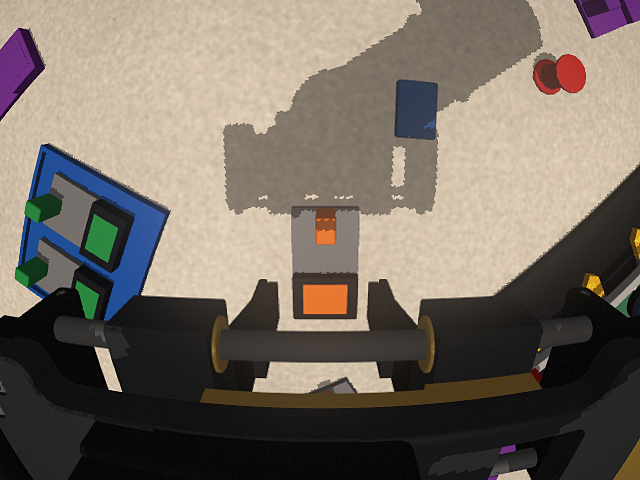

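```bash
python3 -m jog '0.5 0 2.5 -50 0;0.5 0 0 -50 0;0.5 0 0 -26 0;0.5 0 0 -15 0;0.5 0 0 0 0'; python3 -m jog '0 0 0 0 0;0 0 0 0 0;0 0 0 0 0;0 0 0 0 0'; python3 -m jog '0 0 0 10 0;0 0 0 30 0;0 0 0 30 0;0 0 0 0 0'; python3 -m jog '0 10 29.2 0 6.5;0 10 29.2 0 6.5;0 10 29.2 0 6.6;0 10 29.2 0 6.6;0 10 29.2 0 6.6'; python3 -m jog '0 10.3 29.5 0 6.5;0 0 0 0 0;0 0 0 0 0'
python3 look.py w7.png
```

```text
time_s: 22.12
tcp_pos: [0.4355, -0.03, 0.0279]
ee_rot: [[-0.947, 0.322, -0.003], [0.322, 0.947, -0.001], [0.002, -0.002, -1.0]]
wrist_force: [0.3, 0.0, 0.6]
gripper_width: 0.498
gripper_force: 0.0
time_s: 22.62
tcp_pos: [0.4367, -0.0291, 0.0292]
ee_rot: [[-0.947, 0.321, 0.001], [0.321, 0.947, 0.0], [-0.0, 0.0, -1.0]]
wrist_force: [-0.8, -0.5, 5.4]
gripper_width: 0.181
gripper_force: 30.0
time_s: 23.12
tcp_pos: [0.4379, -0.0285, 0.1009]
ee_rot: [[-0.947, 0.321, 0.005], [0.321, 0.947, 0.002], [-0.005, 0.003, -1.0]]
wrist_force: [-0.3, -0.9, -2.9]
gripper_width: 0.179
gripper_force: 30.0
time_s: 23.75
tcp_pos: [0.4856, 0.1175, 0.0973]
ee_rot: [[-0.969, -0.247, -0.003], [-0.247, 0.969, -0.001], [0.003, -0.0, -1.0]]
wrist_force: [1.3, -1.3, -2.5]
gripper_width: 0.18
gripper_force: 30.0
time_s: 24.12
tcp_pos: [0.4956, 0.1458, 0.0975]
ee_rot: [[-0.936, -0.351, -0.003], [-0.351, 0.936, -0.002], [0.004, -0.0, -1.0]]
wrist_force: [0.1, -0.0, -2.3]
gripper_width: 0.183
gripper_force: 30.0
[0.49572393 0.14553349 0.09774405] 110.51554878731851 -103.82722512416642
w (2211, np.float64(322.7), np.fl
[... 788 characters left out ...]
0.8532 0.3619] z.042 [0.8417 0.3559]
t (240, np.float64(125.3), np.float64(144.2), 102, 117, 58, 37) z.018 [0.8089 0.511 ] z.042 [0.7982 0.5024]
t (78, np.float64(602.1), np.float64(136.1), 596, 131, 14, 12) z.018 [ 0.7789 -0.7663] z.042 [ 0.7687 -0.7523]
t (210, np.float64(347.9), np.float64(173.9), 339, 167, 19, 15) z.018 [ 0.7003 -0.0783] z.042 [ 0.6915 -0.0765]
t (211, np.float64(434.8), np.float64(173.0), 426, 167, 19, 13) z.018 [ 0.6932 -0.3077] z.042 [ 0.6845 -0.3018]
t (75, np.float64(355.0), np.float64(198.2), 352, 193, 8, 12) z.018 [ 0.6325 -0.0931] z.042 [ 0.6249 -0.0911]
t (85, np.float64(440.4), np.float64(197.6), 436, 192, 10, 12) z.018 [ 0.6248 -0.3161] z.042 [ 0.6173 -0.3101]
```

View pics/w7.png

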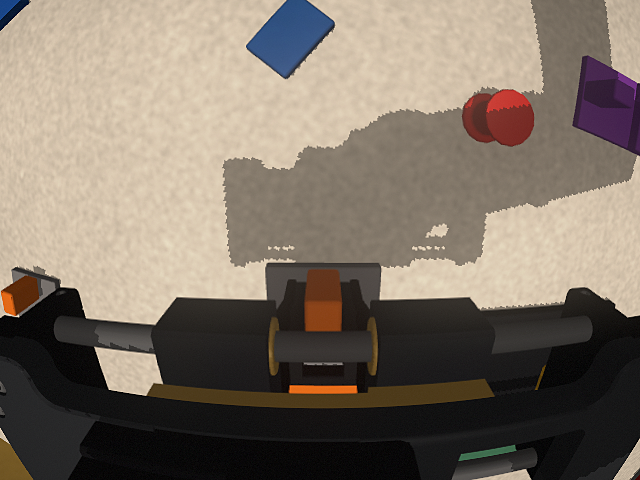

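```bash
python3 -m jog '0 0.3 0.6 -25 0;0 0 0 -20 0;0 0 0 -7 0;0 0 0 -3 0;0 0 0 0 0'; python3 -m jog '0 14 5.3 0 0;0 14 5.3 0 0;0 0 0 0 0'; python3 -m jog '0 14 5.3 0 0;0 14 5.3 0 0;0 14 5.3 0 0;0 0 0 0 0'
```

```text
time_s: 24.85
tcp_pos: [0.4975, 0.1471, 0.0442]
ee_rot: [[-0.936, -0.352, 0.001], [-0.352, 0.936, 0.0], [-0.001, 0.0, -1.0]]
wrist_force: [-0.4, 0.5, -2.6]
gripper_width: 0.181
gripper_force: 30.0
time_s: 25.22
tcp_pos: [0.5271, 0.1586, 0.044]
ee_rot: [[-0.936, -0.352, 0.002], [-0.352, 0.936, 0.001], [-0.002, 0.0, -1.0]]
wrist_force: [0.0, -0.0, -2.4]
gripper_width: 0.18
gripper_force: 30.0
time_s: 25.72
tcp_pos: [0.5677, 0.1738, 0.0435]
ee_rot: [[-0.936, -0.351, 0.0], [-0.351, 0.936, 0.0], [-0.0, 0.0, -1.0]]
wrist_force: [-0.2, 0.5, -2.6]
gripper_width: 0.182
gripper_force: 30.0
```

```bash
python3 -m jog '0 0 0 -1.5 0;0 6 2.2 0 0;0 6 2.2 0 0;0 0 0 0 0'; python3 -m jog '0 2.8 1 0 0;0 0 0 0 0';  python3 -m jog '0 1.9 0.7 0 0;0 0 0 0 0'; python3 -m jog '0 1.9 0.7 0 0;0 0 0 0 0'
```

```text
time_s: 26.22
tcp_pos: [0.5798, 0.1783, 0.0423]
ee_rot: [[-0.936, -0.352, 0.001], [-0.352, 0.936, 0.0], [-0.001, 0.0, -1.0]]
wrist_force: [0.2, -0.9, -2.2]
gripper_width: 0.184
gripper_force: 30.0
time_s: 26.48
tcp_pos: [0.5821, 0.179, 0.0422]
ee_rot: [[-0.936, -0.352, 0.0], [-0.352, 0.936, 0.0], [-0.0, 0.0, -1.0]]
wrist_force: [-0.5, -0.3, -3.3]
gripper_width: 0.187
gripper_force: 30.0
time_s: 26.72
tcp_pos: [0.584, 0.1797, 0.0422]
ee_rot: [[-0.936, -0.352, 0.0], [-0.352, 0.936, 0.0], [-0.0, -0.0, -1.0]]
wrist_force: [-0.5, -0.6, -2.2]
gripper_width: 0.186
gripper_force: 30.0
time_s: 26.98
tcp_pos: [0.5857, 0.1803, 0.0421]
ee_rot: [[-0.936, -0.352, -0.0], [-0.352, 0.936, -0.0], [0.0, -0.0, -1.0]]
wrist_force: [-0.8, -0.8, -3.2]
gripper_width: 0.186
gripper_force: 30.0
```

```bash
python3 -m jog '0 0.9 0.35 0 0;0 0 0 0 0'; python3 -m jog '0 0.9 0.35 0 0;0 0 0 0 0';  python3 -m jog '0 0.9 0.35 0 0;0 0 0 0 0'
```

```text
time_s: 27.22
tcp_pos: [0.5858, 0.1802, 0.042]
ee_rot: [[-0.936, -0.351, -0.002], [-0.351, 0.936, -0.001], [0.002, -0.0, -1.0]]
wrist_force: [-2.8, -1.8, -1.7]
gripper_width: 0.182
gripper_force: 30.0
time_s: 27.48
tcp_pos: [0.5858, 0.1802, 0.0418]
ee_rot: [[-0.936, -0.351, -0.004], [-0.351, 0.936, -0.002], [0.004, -0.0, -1.0]]
wrist_force: [-5.2, -2.0, 0.3]
gripper_width: 0.181
gripper_force: 30.0
time_s: 27.72
tcp_pos: [0.5859, 0.1801, 0.0418]
ee_rot: [[-0.936, -0.351, -0.006], [-0.351, 0.936, -0.003], [0.006, -0.001, -1.0]]
wrist_force: [-6.9, -1.7, 2.2]
gripper_width: 0.18
gripper_force: 30.0
```

```bash
python3 -m jog '0 -1 -0.4 -1.5 0;0 0 0 0 0;0.4 0 0 0 0;0.4 0 0 0 0;0.4 0 0 0 0'; python3 -m jog '0.4 0 0 30 0;0.4 0 0 50 0;0.4 0 0 50 0;0.5 6.2 -42 0 -1.5;0.5 6.2 -42 0 -1.6'; python3 -m jog '0.5 7.2 -47 0 -1.7;0.5 7.2 -47 0 -1.7;0.5 7.2 -47 0 -1.6;0.5 7.2 -47 0 -1.6;0.5 0 0 0 0'
python3 look.py w8.png
```

```text
time_s: 28.35
tcp_pos: [0.5883, 0.1815, 0.0411]
ee_rot: [[-0.936, -0.352, 0.002], [-0.352, 0.936, 0.001], [-0.002, 0.0, -1.0]]
wrist_force: [-0.3, -0.3, 0.5]
gripper_width: 0.378
gripper_force: 0.0
time_s: 28.98
tcp_pos: [0.6006, 0.0969, 0.1719]
ee_rot: [[-0.954, -0.301, 0.003], [-0.301, 0.954, 0.001], [-0.003, 0.0, -1.0]]
wrist_force: [0.3, 0.1, -0.4]
gripper_width: 0.484
gripper_force: 0.0
time_s: 29.6
tcp_pos: [0.629, -0.094, 0.1704]
ee_rot: [[-0.983, -0.184, 0.001], [-0.184, 0.983, -0.0], [-0.0, -0.0, -1.0]]
wrist_force: [0.3, 0.8, -0.2]
gripper_width: 0.502
gripper_force: 0.0
[ 0.62886586 -0.09242311  0.17043598] 100.73209487025392 -85.46430583910164
w (842, np.float64(91.3), np.float64(174.9), 75, 161, 34, 29) z.018 [ 0.6208 -0.3173] z.042 [ 0.6151 -0.3009]
w (672, np.float64(326.1), np.float64(225.6), 317, 208, 20, 36) z.018 [ 0.6302 -0.0901] z.042 [ 0.6238 -0.0916]
w (795, np.float64(601.3), np.float64(238.8), 585, 223, 33, 33) z.018 [0.5873 0.2019] z.042 [0.5842 0.1775]
w (954, np.float64(100.4), np.float64(245.6), 83, 230, 35, 34) z.018 [ 0.69  -0.305] z.042 [ 0.6789 -0.289
[... 393 characters left out ...]
 30) z.018 [0.8187 0.566 ] z.042 [0.8078 0.5564]
t (75, np.float64(602.0), np.float64(136.1), 596, 131, 13, 12) z.018 [ 0.7789 -0.766 ] z.042 [ 0.7687 -0.752 ]
t (48, np.float64(140.6), np.float64(146.7), 132, 143, 18, 8) z.018 [0.8  0.47] z.042 [0.7895 0.4621]
t (211, np.float64(434.9), np.float64(173.1), 426, 167, 19, 14) z.018 [ 0.6929 -0.3079] z.042 [ 0.6842 -0.302 ]
t (76, np.float64(354.9), np.float64(198.4), 352, 193, 8, 12) z.018 [ 0.632  -0.0929] z.042 [ 0.6244 -0.0908]
t (86, np.float64(440.3), np.float64(197.6), 436, 192, 10, 12) z.018 [ 0.6248 -0.3158] z.042 [ 0.6173 -0.3098]
t (72, np.float64(249.8), np.float64(217.3), 246, 212, 9, 12) z.018 [0.5923 0.1818] z.042 [0.5854 0.1791]
```

View pics/w8.png

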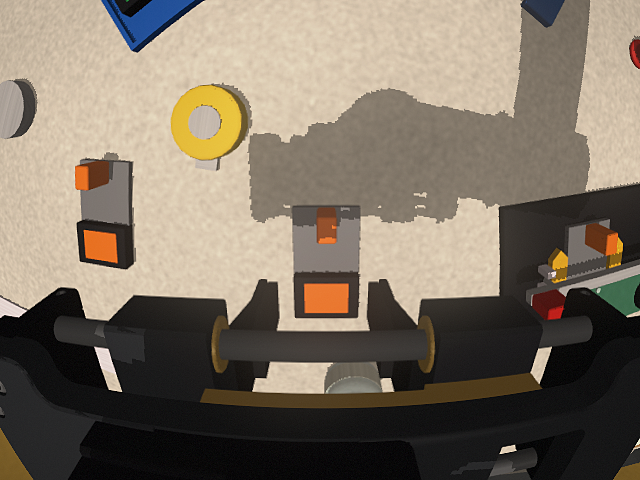

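```bash
python3 -m jog '0.5 0 0.8 -50 0;0.5 0 0 -50 0;0.5 0 0 -26 0;0.5 0 0 -15 0;0.5 0 0 0 0'; python3 -m jog '0 0 0 0 0;0 0 0 0 0;0 0 0 0 0;0 0 0 0 0'; python3 -m jog '0 0 0 20 0;0 0 0 50 0;0 0 0 50 0;0 0 0 0 0'; python3 -m jog '0 -20 39.6 0 1.2;0 -20 39.6 0 1.2;0 -20 39.6 0 1.2;0 -20 39.6 0 1.2;0 -20 39.6 0 1.2'; python3 -m jog '0 -20 39.6 0 1.3;0 -20 39.6 0 1.3;0 -22 39.6 0 1.3;0 0 0 0 0;0 0 0 0 0'
```

```text
time_s: 30.32
tcp_pos: [0.6285, -0.0894, 0.0292]
ee_rot: [[-0.982, -0.19, -0.001], [-0.19, 0.982, -0.0], [0.001, 0.0, -1.0]]
wrist_force: [0.5, -0.4, 0.8]
gripper_width: 0.501
gripper_force: 0.0
time_s: 30.82
tcp_pos: [0.629, -0.0904, 0.0305]
ee_rot: [[-0.982, -0.189, 0.001], [-0.189, 0.982, -0.0], [-0.001, -0.0, -1.0]]
wrist_force: [0.2, -0.2, 2.0]
gripper_width: 0.179
gripper_force: 30.0
time_s: 31.32
tcp_pos: [0.6311, -0.0902, 0.1543]
ee_rot: [[-0.982, -0.189, 0.009], [-0.189, 0.982, 0.0], [-0.009, -0.001, -1.0]]
wrist_force: [-0.0, -0.8, -2.7]
gripper_width: 0.185
gripper_force: 30.0
time_s: 31.95
tcp_pos: [0.5264, 0.1085, 0.1477]
ee_rot: [[-0.957, -0.29, -0.004], [-0.29, 0.957, -0.001], [0.004, 0.0, -1.0]]
wrist_force: [0.9, -0.4, -2.7]
gripper_width: 0.181
gripper_force: 30.0
time_s: 32.58
tcp_pos: [0.4657, 0.226, 0.1484]
ee_rot: [[-0.935, -0.355, -0.003], [-0.355, 0.935, -0.002], [0.003, -0.001, -1.0]]
wrist_force: [0.6, 0.1, -2.6]
gripper_width: 0.185
gripper_force: 30.0
```

```bash
python3 -m jog '0 1 -0.5 -50 0;0 0 0 -30 0;0 0 0 -18 0;0 0 0 -7 0;0 0 0 0 0'; python3 -m jog '0 14 5.3 0 0;0 14 5.3 0 0;0 0 0 0 0'; python3 -m jog '0 14 5.3 0 0;0 14 5.3 0 0;0 14 5.3 0 0;0 0 0 0 0'
```

```text
time_s: 33.2
tcp_pos: [0.4679, 0.2254, 0.0445]
ee_rot: [[-0.935, -0.354, -0.001], [-0.354, 0.935, -0.001], [0.001, -0.0, -1.0]]
wrist_force: [-0.3, 0.2, -2.9]
gripper_width: 0.18
gripper_force: 30.0
time_s: 33.58
tcp_pos: [0.4976, 0.2379, 0.0452]
ee_rot: [[-0.935, -0.355, 0.002], [-0.355, 0.935, 0.002], [-0.003, 0.001, -1.0]]
wrist_force: [-0.4, -0.0, -2.9]
gripper_width: 0.184
gripper_force: 30.0
time_s: 34.08
tcp_pos: [0.5382, 0.2529, 0.0446]
ee_rot: [[-0.935, -0.354, 0.0], [-0.354, 0.935, 0.0], [-0.0, 0.0, -1.0]]
wrist_force: [-0.8, -0.2, -3.1]
gripper_width: 0.181
gripper_force: 30.0
```

```bash
python3 -m jog '0 0 -0.4 -1.5 0;0 6 2.1 0 0;0 6 2.1 0 0;0 0 0 0 0'; python3 -m jog '0 3 1.1 0 0;0 2.8 1 0 0;0 0 0 0 0';  python3 -m jog '0 0.9 0.35 0 0;0 0 0 0 0'; python3 -m jog '0 0.9 0.35 0 0;0 0 0 0 0'; python3 -m jog '0 0.9 0.35 0 0;0 0 0 0 0'
```

```text
time_s: 34.58
tcp_pos: [0.5503, 0.2567, 0.0432]
ee_rot: [[-0.935, -0.355, 0.001], [-0.355, 0.935, 0.0], [-0.001, 0.0, -1.0]]
wrist_force: [0.6, 0.2, -3.0]
gripper_width: 0.182
gripper_force: 30.0
time_s: 34.95
tcp_pos: [0.5557, 0.2586, 0.0432]
ee_rot: [[-0.935, -0.355, 0.0], [-0.355, 0.935, 0.0], [-0.0, 0.0, -1.0]]
wrist_force: [-0.5, 0.1, -2.9]
gripper_width: 0.179
gripper_force: 30.0
time_s: 35.2
tcp_pos: [0.5564, 0.2589, 0.0432]
ee_rot: [[-0.935, -0.355, -0.0], [-0.355, 0.935, -0.0], [0.0, -0.0, -1.0]]
wrist_force: [0.6, 0.1, -2.9]
gripper_width: 0.18
gripper_force: 30.0
time_s: 35.45
tcp_pos: [0.5573, 0.2593, 0.0432]
ee_rot: [[-0.935, -0.355, -0.0], [-0.355, 0.935, 0.0], [0.0, 0.0, -1.0]]
wrist_force: [-0.2, -0.6, -3.0]
gripper_width: 0.181
gripper_force: 30.0
time_s: 35.7
tcp_pos: [0.5574, 0.2592, 0.043]
ee_rot: [[-0.935, -0.355, -0.002], [-0.355, 0.935, -0.001], [0.002, -0.0, -1.0]]
wrist_force: [-3.0, -0.3, -1.6]
gripper_width: 0.18
gripper_force: 30.0
```

```bash
python3 -m jog '0 0.9 0.35 0 0;0 0 0 0 0'; python3 -m jog '0 -1 -0.4 -1.5 0;0 0 0 0 0;0.4 0 0 0 0;0.4 0 0 0 0;0.4 0 0 0 0'; python3 -m jog '0.4 0 0 30 0;0.4 0 0 50 0;0.4 0 0 50 0;0.5 5.3 -30 0 -1.4;0.5 5.3 -47.7 0 -1.4'; python3 -m jog '0.5 5.3 -47.7 0 -1.4;0.5 5.3 -47.7 0 -1.4;0.5 5.3 -47.7 0 -1.4;0.5 5.3 -47.7 0 -1.4;0.5 5.3 -47.7 0 -1.4'; python3 -m jog '0.5 5.3 -47.7 0 -1.4;0.5 5.3 -47.7 0 -1.4;0.5 5.3 -47.7 0 -1.3;0.5 5.3 -47.7 0 -1.3;0.5 5.3 -47.7 0 -1.3';python3 -m jog '0.5 0 -17 0 0;0.5 0 0 0 0;0.5 0 0 0 0'
python3 look.py w9.png
```

```text
time_s: 35.95
tcp_pos: [0.5574, 0.2592, 0.0429]
ee_rot: [[-0.935, -0.355, -0.004], [-0.355, 0.935, -0.002], [0.004, -0.001, -1.0]]
wrist_force: [-5.7, -1.1, 0.8]
gripper_width: 0.182
gripper_force: 30.0
time_s: 36.58
tcp_pos: [0.5588, 0.2599, 0.0421]
ee_rot: [[-0.935, -0.355, 0.001], [-0.355, 0.935, 0.001], [-0.002, 0.0, -1.0]]
wrist_force: [0.4, -0.6, 0.0]
gripper_width: 0.378
gripper_force: 0.0
time_s: 37.2
tcp_pos: [0.5694, 0.1823, 0.1727]
ee_rot: [[-0.951, -0.31, 0.003], [-0.31, 0.951, 0.002], [-0.003, 0.001, -1.0]]
wrist_force: [0.7, -0.2, -1.0]
gripper_width: 0.486
gripper_force: 0.0
time_s: 37.83
tcp_pos: [0.5956, -0.0582, 0.172]
ee_rot: [[-0.982, -0.19, 0.001], [-0.19, 0.982, -0.0], [-0.001, -0.0, -1.0]]
wrist_force: [0.2, 0.4, 1.3]
gripper_width: 0.502
gripper_force: 0.0
time_s: 38.45
tcp_pos: [0.622, -0.2969, 0.1718]
ee_rot: [[-0.997, -0.074, 0.001], [-0.074, 0.997, -0.0], [-0.001, -0.0, -1.0]]
wrist_force: [1.0, -0.4, 0.3]
gripper_width: 0.492
gripper_force: 0.0
time_s: 38.83
tcp_pos: [0.6218, -0.311, 0.1718]
ee_rot: [[-0.997, -0.076, -0.0], [-0.076, 0.997, 0.0], [-0.0, 0.
[... 328 characters left out ...]
30) z.018 [ 0.6899 -0.3069] z.042 [ 0.6781 -0.3077]
t (291, np.float64(178.1), np.float64(128.2), 146, 94, 46, 54) z.018 [0.8492 0.371 ] z.042 [0.8378 0.3648]
t (85, np.float64(104.3), np.float64(139.4), 102, 118, 10, 36) z.018 [0.8251 0.5677] z.042 [0.8141 0.558 ]
t (64, np.float64(602.2), np.float64(135.7), 596, 131, 14, 11) z.018 [ 0.78   -0.7668] z.042 [ 0.7698 -0.7528]
t (85, np.float64(440.2), np.float64(197.9), 436, 192, 10, 12) z.018 [ 0.624  -0.3155] z.042 [ 0.6165 -0.3095]
t (73, np.float64(249.7), np.float64(217.3), 246, 212, 9, 12) z.018 [0.5923 0.1821] z.042 [0.5854 0.1793]
t (79, np.float64(218.8), np.float64(229.8), 214, 224, 10, 13) z.018 [0.5623 0.262 ] z.042 [0.5559 0.2578]
```

View pics/w9.png

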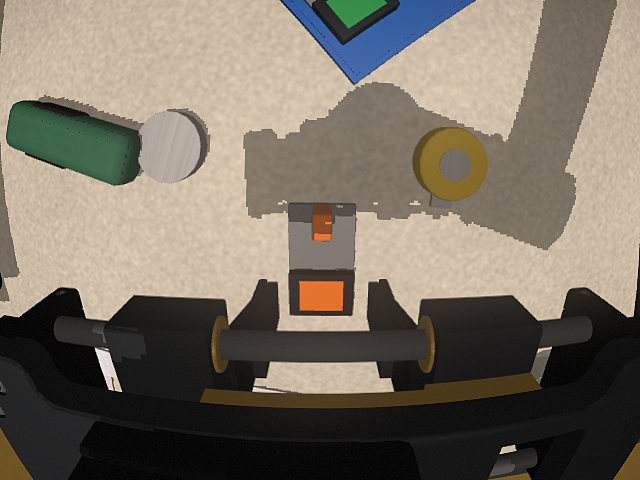

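```bash
python3 -m jog '0.5 -1 -1 -50 0;0.5 0 0 -50 0;0.5 0 0 -27 0;0.5 0 0 -15 0;0.5 0 0 0 0'; python3 -m jog '0 0 0 0 0;0 0 0 0 0;0 0 0 0 0;0 0 0 0 0'; python3 -m jog '0 0 0 20 0;0 0 0 50 0;0 0 0 50 0;0 0 0 0 0'; python3 -m jog '0 -14 37.4 0 1.3;0 -14 47.4 0 1.3;0 -14 47.4 0 1.3;0 -14 47.4 0 1.3;0 -14 47.4 0 1.3'; python3 -m jog '0 -14 47.4 0 1.3;0 -14 47.4 0 1.2;0 -14 47.4 0 1.2;0 -14 47.4 0 1.2;0 -14 47.4 0 1.2'; python3 -m jog '0 -14 47.4 0 1.2;0 -14 47.4 0 1.2;0 -14 47.4 0 1.2;0 0 10 0 0;0 0 0 0 0'
```

```text
time_s: 39.55
tcp_pos: [0.6206, -0.3124, 0.0293]
ee_rot: [[-0.997, -0.076, -0.001], [-0.076, 0.997, 0.0], [0.001, 0.0, -1.0]]
wrist_force: [0.4, 0.3, -0.6]
gripper_width: 0.502
gripper_force: 0.0
time_s: 40.05
tcp_pos: [0.6209, -0.3131, 0.0305]
ee_rot: [[-0.997, -0.075, 0.001], [-0.075, 0.997, -0.0], [-0.001, -0.0, -1.0]]
wrist_force: [-0.5, 1.7, 2.3]
gripper_width: 0.185
gripper_force: 30.0
time_s: 40.55
tcp_pos: [0.6235, -0.3144, 0.1568]
ee_rot: [[-0.997, -0.075, 0.011], [-0.075, 0.997, -0.004], [-0.011, -0.005, -1.0]]
wrist_force: [-0.3, -0.2, -2.6]
gripper_width: 0.181
gripper_force: 30.0
time_s: 41.18
tcp_pos: [0.5491, -0.0848, 0.1491]
ee_rot: [[-0.982, -0.187, -0.002], [-0.187, 0.982, 0.0], [0.002, 0.001, -1.0]]
wrist_force: [0.3, 1.4, -3.2]
gripper_width: 0.179
gripper_force: 30.0
time_s: 41.8
tcp_pos: [0.4792, 0.1518, 0.1493]
ee_rot: [[-0.957, -0.291, -0.002], [-0.291, 0.957, -0.001], [0.002, -0.0, -1.0]]
wrist_force: [0.4, -0.2, -2.2]
gripper_width: 0.185
gripper_force: 30.0
time_s: 42.42
tcp_pos: [0.4381, 0.3029, 0.1491]
ee_rot: [[-0.937, -0.351, -0.001], [-0.351, 0.937, -0.001], [0.002, -0.001, -1.0]]
wrist_force: [0.7, -1.0, -2.7]
gripper_width: 0.183
gripper_force: 30.0
```

```bash
python3 -m jog '0 0.5 0.8 -50 0;0 0 0 -30 0;0 0 0 -18 0;0 0 0 -7 0;0 0 0 0 0'; python3 -m jog '0 14 5.3 0 0;0 14 5.3 0 0;0 0 0 0 0'; python3 -m jog '0 14 5.3 0 0;0 14 5.3 0 0;0 14 5.3 0 0;0 0 0 0 0'
```

```text
time_s: 43.05
tcp_pos: [0.4394, 0.3029, 0.0447]
ee_rot: [[-0.937, -0.349, -0.0], [-0.349, 0.937, -0.001], [0.001, -0.001, -1.0]]
wrist_force: [0.3, 0.1, -3.3]
gripper_width: 0.184
gripper_force: 30.0
time_s: 43.42
tcp_pos: [0.469, 0.3155, 0.0452]
ee_rot: [[-0.937, -0.349, 0.002], [-0.349, 0.937, 0.002], [-0.002, 0.001, -1.0]]
wrist_force: [0.1, 0.1, -2.2]
gripper_width: 0.181
gripper_force: 30.0
time_s: 43.92
tcp_pos: [0.5105, 0.3309, 0.0446]
ee_rot: [[-0.937, -0.35, 0.001], [-0.35, 0.937, 0.001], [-0.001, 0.0, -1.0]]
wrist_force: [-0.3, 0.4, -3.0]
gripper_width: 0.181
gripper_force: 30.0
```

```bash
python3 -m jog '0 0 0 -1.5 0;0 6 2.2 0 0;0 6 2.2 0 0;0 0 0 0 0'; python3 -m jog '0 2.8 1 0 0;0 1.9 0.7 0 0;0 0 0 0 0';  python3 -m jog '0 0.9 0.35 0 0;0 0 0 0 0'; python3 -m jog '0 0.9 0.35 0 0;0 0 0 0 0'; python3 -m jog '0 0.9 0.35 0 0;0 0 0 0 0'
```

```text
time_s: 44.42
tcp_pos: [0.522, 0.3353, 0.0433]
ee_rot: [[-0.937, -0.35, 0.001], [-0.35, 0.937, 0.001], [-0.002, 0.0, -1.0]]
wrist_force: [0.4, 1.8, -2.8]
gripper_width: 0.182
gripper_force: 30.0
time_s: 44.8
tcp_pos: [0.5256, 0.3365, 0.043]
ee_rot: [[-0.937, -0.35, -0.001], [-0.35, 0.937, -0.0], [0.001, 0.0, -1.0]]
wrist_force: [-2.9, 2.1, -2.5]
gripper_width: 0.183
gripper_force: 30.0
time_s: 45.05
tcp_pos: [0.5263, 0.3369, 0.043]
ee_rot: [[-0.937, -0.35, -0.001], [-0.35, 0.937, -0.0], [0.001, 0.0, -1.0]]
wrist_force: [-4.1, 3.6, -3.0]
gripper_width: 0.18
gripper_force: 30.0
time_s: 45.3
tcp_pos: [0.5272, 0.3372, 0.043]
ee_rot: [[-0.937, -0.35, -0.001], [-0.35, 0.937, -0.0], [0.001, 0.0, -1.0]]
wrist_force: [-3.8, 3.0, -2.4]
gripper_width: 0.174
gripper_force: 30.0
time_s: 45.55
tcp_pos: [0.5281, 0.3376, 0.0431]
ee_rot: [[-0.937, -0.35, -0.001], [-0.35, 0.937, -0.0], [0.001, 0.0, -1.0]]
wrist_force: [-3.8, 2.0, -3.7]
gripper_width: 0.183
gripper_force: 30.0
```

```bash
python3 -m jog '0 0.8 0.8 0 0;0 0 0 0 0'; python3 -m jog '0 0.9 0.35 0 0;0 0 0 0 0';  python3 -m jog '0 0.9 0.35 0 0;0 0 0 0 0'
```

```text
time_s: 45.8
tcp_pos: [0.5285, 0.3378, 0.043]
ee_rot: [[-0.937, -0.35, -0.002], [-0.35, 0.937, -0.001], [0.002, -0.001, -1.0]]
wrist_force: [-5.0, 2.2, -1.2]
gripper_width: 0.181
gripper_force: 30.0
time_s: 46.05
tcp_pos: [0.5285, 0.3378, 0.043]
ee_rot: [[-0.937, -0.35, -0.003], [-0.35, 0.937, -0.002], [0.004, -0.001, -1.0]]
wrist_force: [-7.6, 2.2, -0.1]
gripper_width: 0.181
gripper_force: 30.0
time_s: 46.3
tcp_pos: [0.5286, 0.3378, 0.043]
ee_rot: [[-0.937, -0.35, -0.005], [-0.35, 0.937, -0.003], [0.006, -0.001, -1.0]]
wrist_force: [-10.6, 1.5, 1.7]
gripper_width: 0.18
gripper_force: 30.0
```

```bash
python3 -m jog '0 -1.5 -0.4 -1.5 0;0 0 0 0 0;0.4 0 0 0 0;0.4 0 0 0 0;0.4 0 0 0 0'; python3 -m jog '0.4 0 0 30 0;0.4 0 0 50 0;0.4 0 0 50 0;0 24 -35 0 0;0 24 -46 0 0'; python3 -m jog '0 24 -46 0 0;0 24 -46 0 0;0 24 -46 0 0;0 0 0 0 0;0 0 0 0 0'; python3 look.py w10.png | head -1
python3 - <<'E'
from h import *
c=cap("wrist")
for b in blobs(c,"red",60):print(b,onz(c,b[1],b[2],.08))
t=cap("top");s=cap("scene");im=np.vstack([np.hstack([c["pixels"][100:400,120:520],cv2.resize(s["pixels"][150:300,320:480],(320,300))]),cv2.copyMakeBorder(t["pixels"][150:350,100:500],0,0,0,320,0)])
cv2.imwrite("pics/m10.png",im[:,:,::-1])
E
```

```text
time_s: 46.92
tcp_pos: [0.5305, 0.3385, 0.0421]
ee_rot: [[-0.937, -0.35, 0.001], [-0.35, 0.937, 0.0], [-0.001, -0.0, -1.0]]
wrist_force: [1.4, 0.2, 0.1]
gripper_width: 0.379
gripper_force: 0.0
time_s: 47.55
tcp_pos: [0.5786, 0.2577, 0.1729]
ee_rot: [[-0.936, -0.352, 0.002], [-0.352, 0.936, 0.001], [-0.003, 0.001, -1.0]]
wrist_force: [0.5, 0.5, 0.1]
gripper_width: 0.252
gripper_force: 0.0
time_s: 48.18
tcp_pos: [0.6497, 0.1194, 0.1716]
ee_rot: [[-0.937, -0.349, -0.0], [-0.349, 0.937, -0.0], [0.0, 0.0, -1.0]]
wrist_force: [-0.2, -0.0, -0.5]
gripper_width: 0.009
gripper_force: 0.0
[0.6494816  0.12007442 0.17167111] 110.51172529108054 -93.96177896706146
(150, np.float64(524.6), np.float64(3.6), 512, 0, 26, 9) [0.42625898 0.19321965 0.08      ]
(1025, np.float64(322.8), np.float64(243.4), 302, 228, 40, 30) [0.64728736 0.12055509 0.08      ]
(85, np.float64(636.5), np.float64(237.9), 633, 231, 7, 15) [0.54206041 0.38897257 0.08      ]
```

View pics/m10.png

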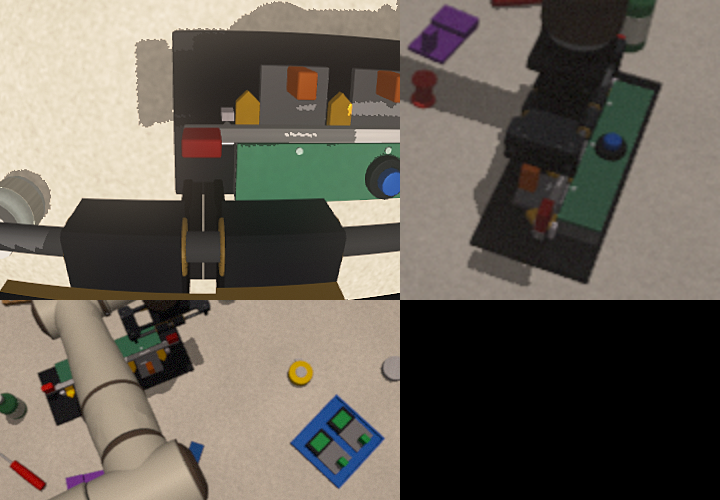

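```bash
python3 -m jog '0 1.5 -1.2 -40 0;0 0 0 -25 0;0 0 0 -8 0;0 0 0 0 0'; python3 -m jog '0 0 0 -5 0;0 0 0 -5 0;0 0 0 -5 0;0 0 0 0 0'; python3 -m jog '0 0 0 -4 0;0 0 0 -3 0;0 0 0 0 0'; python3 -m jog '0 0 0 -2 0;0 0 0 0 0'
```

```text
time_s: 48.92
tcp_pos: [0.6513, 0.1189, 0.0989]
ee_rot: [[-0.936, -0.351, 0.0], [-0.351, 0.936, -0.0], [-0.0, -0.0, -1.0]]
wrist_force: [-0.1, -0.9, -0.0]
gripper_width: 0.004
gripper_force: 0.0
time_s: 49.42
tcp_pos: [0.652, 0.1188, 0.0846]
ee_rot: [[-0.937, -0.35, 0.003], [-0.35, 0.937, 0.001], [-0.003, -0.0, -1.0]]
wrist_force: [-0.2, 1.1, 3.5]
gripper_width: 0.003
gripper_force: 1.5
time_s: 49.8
tcp_pos: [0.652, 0.1188, 0.0774]
ee_rot: [[-0.937, -0.35, 0.002], [-0.35, 0.937, 0.001], [-0.002, -0.0, -1.0]]
wrist_force: [0.7, 1.4, 4.4]
gripper_width: 0.001
gripper_force: 1.9
time_s: 50.05
tcp_pos: [0.652, 0.1188, 0.0753]
ee_rot: [[-0.937, -0.35, 0.002], [-0.35, 0.937, 0.001], [-0.002, -0.0, -1.0]]
wrist_force: [0.4, 1.9, 3.9]
gripper_width: 0.006
gripper_force: 2.3
```

```bash
python3 -m jog '0 0 0 -1.5 0;0 0 0 0 0'; python3 -m jog '0 0 0 -1.5 0;0 0 0 0 0'; python3 -m jog '0 0 0 -1.5 0;0 0 0 0 0'
```

```text
time_s: 50.3
tcp_pos: [0.652, 0.1188, 0.0744]
ee_rot: [[-0.937, -0.35, 0.002], [-0.35, 0.937, 0.001], [-0.002, -0.0, -1.0]]
wrist_force: [-0.1, 2.4, 6.4]
gripper_width: 0.006
gripper_force: 3.3
time_s: 50.55
tcp_pos: [0.6521, 0.1188, 0.0743]
ee_rot: [[-0.936, -0.351, 0.003], [-0.351, 0.936, 0.0], [-0.003, -0.001, -1.0]]
wrist_force: [-2.3, 1.9, 11.6]
gripper_width: 0.004
gripper_force: 6.0
time_s: 50.8
tcp_pos: [0.6521, 0.1188, 0.0741]
ee_rot: [[-0.936, -0.351, 0.003], [-0.351, 0.936, 0.0], [-0.003, -0.001, -1.0]]
wrist_force: [-4.0, 2.1, 16.7]
gripper_width: 0.007
gripper_force: 8.6
```

```bash
python3 -m jog '0 0 0 20 0;0 0 0 40 0;0 0 0 20 0;0 -5 42 0 0;0 -5 42 0 0'; python3 -m jog '0 -5 42 0 0;0 -5 43 0 0;0 0 0 0 0;0 0 0 0 0'
python3 - <<'E'
from h import *
c=cap("wrist","w11.png");s=r.sense();p=s["tcp_pos"];print(p)
for b in blobs(c,"blue",60):print(b,onz(c,b[1],b[2],.057))
for z in(.05,.057,.065):print(proj(c,(p[0],p[1],z)))
sc=cap("scene")
for b in blobs(sc,"red",25):
    if 380<b[1]<435 and 165<b[2]<275: print("red",b)
for b in blobs(sc,"blue",10): print(b)
im=np.hstack([c["pixels"][150:420,180:560],cv2.resize(sc["pixels"][150:300,340:460],(336,420))[:270]]);cv2.imwrite("pics/m11.png",im[:,:,::-1])
E
```

```text
time_s: 51.42
tcp_pos: [0.64, 0.202, 0.1491]
ee_rot: [[-0.938, -0.348, -0.003], [-0.348, 0.938, -0.001], [0.003, 0.0, -1.0]]
wrist_force: [0.0, -0.4, 0.7]
gripper_width: 0.003
gripper_force: 0.0
time_s: 51.92
tcp_pos: [0.6303, 0.2866, 0.1489]
ee_rot: [[-0.937, -0.35, -0.003], [-0.35, 0.937, -0.002], [0.003, -0.001, -1.0]]
wrist_force: [-0.7, -0.7, -0.2]
gripper_width: 0.003
gripper_force: 0.0
[0.63067836 0.28614574 0.14922568]
(np.float64(321.0572471934741), np.float64(243.52665237960676))
(np.float64(321.0138309568395), np.float64(246.6301779147436))
(np.float64(320.9614887004554), np.float64(250.3785470064048))
red (64, np.float64(391.0), np.float64(260.4), 387, 254, 9, 15)
(19, np.float64(624.4), np.float64(137.3), 619, 133, 10, 10)
(25, np.float64(158.6), np.float64(282.2), 155, 277, 12, 15)
(13, np.float64(211.0), np.float64(278.0), 205, 278, 13, 1)
(1450, np.float64(191.8), np.float64(314.0), 141, 278, 86, 63)
(57, np.float64(183.8), np.float64(281.0), 174, 280, 20, 3)
(60, np.float64(148.7), np.float64(313.9), 143, 293, 13, 42)
```

View pics/m11.png

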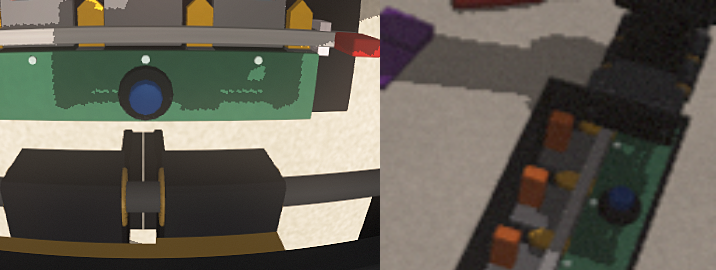

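```bash
python3 -m jog '0 0 1.3 -30 0;0 0 0 -25 0;0 0 0 -8 0;0 0 0 0 0'; python3 -m jog '0 0 0 -6 0;0 0 0 -4 0;0 0 0 0 0'; python3 -m jog '0 0 0 -4 0;0 0 0 0 0';  python3 -m jog '0 0 0 -3 0;0 0 0 0 0'
```

```text
time_s: 52.52
tcp_pos: [0.6314, 0.2879, 0.0871]
ee_rot: [[-0.937, -0.349, -0.0], [-0.349, 0.937, -0.001], [0.001, -0.0, -1.0]]
wrist_force: [0.7, 0.3, 0.3]
gripper_width: 0.004
gripper_force: 0.0
time_s: 52.9
tcp_pos: [0.631, 0.2886, 0.0771]
ee_rot: [[-0.937, -0.35, -0.0], [-0.35, 0.937, -0.0], [0.0, -0.0, -1.0]]
wrist_force: [0.1, -0.2, -0.6]
gripper_width: 0.007
gripper_force: 0.0
time_s: 53.15
tcp_pos: [0.6309, 0.2886, 0.0728]
ee_rot: [[-0.937, -0.35, -0.001], [-0.35, 0.937, -0.0], [0.001, -0.0, -1.0]]
wrist_force: [0.8, 0.8, -0.1]
gripper_width: 0.002
gripper_force: 0.0
time_s: 53.4
tcp_pos: [0.6314, 0.2889, 0.0704]
ee_rot: [[-0.937, -0.35, 0.001], [-0.35, 0.937, 0.0], [-0.001, -0.0, -1.0]]
wrist_force: [-0.2, 0.2, 1.3]
gripper_width: 0.001
gripper_force: 0.7
```

```bash
python3 -m jog '0 0 0 -3 0;0 0 0 0 0'; python3 -m jog '0 0 0 -3 0;0 0 0 0 0'; python3 -m jog '0 0 0 -2 0;0 0 0 0 0';  python3 -m jog '0 0 0 -2 0;0 0 0 0 0'
```

```text
time_s: 53.65
tcp_pos: [0.6314, 0.2889, 0.0676]
ee_rot: [[-0.937, -0.35, 0.001], [-0.35, 0.937, 0.0], [-0.001, 0.0, -1.0]]
wrist_force: [-0.7, 0.2, 2.9]
gripper_width: 0.003
gripper_force: 1.5
time_s: 53.9
tcp_pos: [0.6314, 0.2888, 0.0647]
ee_rot: [[-0.937, -0.35, 0.001], [-0.35, 0.937, 0.0], [-0.001, -0.0, -1.0]]
wrist_force: [-0.9, 0.1, 4.8]
gripper_width: 0.002
gripper_force: 2.3
time_s: 54.15
tcp_pos: [0.6315, 0.2889, 0.0644]
ee_rot: [[-0.936, -0.351, 0.001], [-0.351, 0.936, 0.0], [-0.001, -0.0, -1.0]]
wrist_force: [-3.4, 0.2, 10.2]
gripper_width: 0.005
gripper_force: 5.3
time_s: 54.4
tcp_pos: [0.6315, 0.2889, 0.0642]
ee_rot: [[-0.936, -0.351, 0.002], [-0.351, 0.936, 0.0], [-0.002, -0.001, -1.0]]
wrist_force: [-5.9, -1.0, 17.8]
gripper_width: 0.004
gripper_force: 8.6
```

```bash
python3 -m jog '0 0 0 30 0;0 0 0 50 0;0 0 0 50 0;0 -30 -50 0 0;0 -30 -50 0 0'; python3 -m jog '0 -20 -60 0 0;0 -20 -60 0 0;0 -20 -60 0 0;0 -20 -60 0 0;0 0 0 0 0'
python3 - <<'E'
from h import *
HSV["orange"]=[(5,150,60),(18,255,255)]
t=cap("top")
for k in("orange","red","blue","yellow"):
    for b in blobs(t,k,45):
        if b[1]<580 and b[1]>90: print(k,b,np.round(onz(t,b[1],b[2],.052)[:2],4))
for b in blobs(t,"green",40):
    if 390<b[1]<490: print("green",b[:3],np.round(onz(t,b[1],b[2],.03)[:2],4))
O=np.array([.594,.2722]);R=np.array([[.9358,.3527],[-.3527,.9358]])
for b in blobs(t,"orange",45):
    if 160<b[1]<280 and 200<b[2]<260: print("dock",R@(onz(t,b[1],b[2],.048)[:2]-O))
print(r.sense()["wrist_force"])
E
```

```text
time_s: 55.02
tcp_pos: [0.5701, 0.1878, 0.1896]
ee_rot: [[-0.937, -0.35, -0.001], [-0.35, 0.937, 0.0], [0.0, 0.001, -1.0]]
wrist_force: [0.2, -0.2, 0.3]
gripper_width: 0.005
gripper_force: 0.0
time_s: 55.65
tcp_pos: [0.4898, -0.0516, 0.1896]
ee_rot: [[-0.939, -0.345, -0.002], [-0.345, 0.939, 0.0], [0.002, 0.001, -1.0]]
wrist_force: [0.0, -0.0, 0.4]
gripper_width: 0.008
gripper_force: 0.0
orange (117, np.float64(186.3), np.float64(109.3), 182, 94, 9, 37) [0.8862 0.3414]
orange (90, np.float64(104.0), np.float64(139.3), 102, 116, 8, 38) [0.8098 0.5548]
orange (80, np.float64(184.4), np.float64(139.6), 176, 132, 16, 14) [0.8002 0.3454]
orange (202, np.float64(147.9), np.float64(145.6), 112, 138, 65, 15) [0.7874 0.44  ]
orange (79, np.float64(218.6), np.float64(229.7), 214, 224, 10, 13) [0.5535 0.2565]
orange (82, np.float64(187.5), np.float64(242.4), 183, 237, 10, 12) [0.5241 0.3341]
red (51, np.float64(272.1), np.float64(187.4), 266, 184, 13, 7) [0.6595 0.1198]
red (88, np.float64(149.6), np.float64(238.6), 144, 234, 13, 11) [0.5378 0.4288]
red (177, np.float64(236.0), np.float64(303.9
[... 209 characters left out ...]
44, np.float64(435.0), np.float64(291.3), 391, 245, 93, 93) [ 0.3756 -0.2719]
yellow (276, np.float64(402.4), np.float64(222.9), 391, 211, 22, 24) [ 0.5518 -0.2057]
yellow (64, np.float64(201.3), np.float64(229.6), 197, 225, 9, 10) [0.5556 0.2999]
yellow (70, np.float64(170.1), np.float64(242.2), 166, 238, 9, 10) [0.5264 0.3774]
green (218, np.float64(441.2), np.float64(269.2)) [ 0.4334 -0.2975]
green (225, np.float64(419.5), np.float64(291.5)) [ 0.3796 -0.2383]
green (74, np.float64(464.0), np.float64(288.8)) [ 0.3816 -0.3496]
green (70, np.float64(442.2), np.float64(311.6)) [ 0.3275 -0.29  ]
dock [-0.04213939 -0.000103  ]
dock [-0.04236979  0.08309827]
[ 1.34036358  0.26640131 -0.31703979]
```

```bash
python3 -c "
from station import r
print(r.finish_job())"
```

```text
the job is handed in; nothing more can be done
None
```

I finished the swap and handed the job in, but no verdict came back: both charged packs are in the blue tray, and all three spent packs are pushed home in their own bays. The keeper bar is locked down, and I then pressed the start button fully. In the last check the arm hid the right-hand bay, so that pack's position rests on the contact I felt at the stop.

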